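# Clear the file stores and put the needle files away

## Robot

A 7-joint arm with a two-finger parallel gripper is mounted at the origin on the work surface. World frame = base frame: x ahead of the robot, y to its left, z up, the work surface at z = 0. Lengths are in mm, angles in degrees, forces in N, time in s.
With the tool pointing down it reaches from about 350 to 900 mm from the base axis. Payload 8.1 kg.
Tool frame: the origin (TCP) lies between the finger pads; the fingertips stand 19 mm ahead of it and the grasp point (between the pads) is the TCP; z points along the fingers, y is the direction in which the jaws open and shut (so a half turn about z gives the same grasp; the last joint's range is limited). The gripper opens to 92 mm and grips with 3 to 60 N. Pads are 19 mm wide; open, the fingers measure 130 mm over their backs; the gripper's body (75 mm by 190 mm) begins 47 mm behind the grasp point.
Start: joints at [-82.139, 24.895, 1.432, 90.138, -0.665, 64.973, -4.303], TCP at [148.469, 607.122, 245.742] pointing down, gripper open.
Joint ranges: [-149.89, 149.89], [-25.12, 119.58], [-72.63, 75.52], [4.76, 147.25], [-75.54, 255.54], [6.69, 114.76], [-157.13, 157.13]. Speed limits (degrees/s): [127.2, 127.2, 172.46, 172.46, 180, 180, 180].

## Interface

Orientations are given as [roll, pitch, yaw] about the fixed x, y, z axes, in that order (R = Rz(yaw) Ry(pitch) Rx(roll)).
In Python, from rig import status, cams, manip gives the robot as it stands. The module is installed in compiled form; this text tells all that it offers.
- The arm moves only by the tool send_rows, never from a script. Its argument "series" is a list of rows, each a list of 6 numbers: the shift along the tool's x, y, z in units of 50 mm (1.0 is 50 mm), then the turn, a rotation vector about the tool's x, y, z in units of 6 degrees (1.0 is 6 degrees). A call has exactly 8 rows; each row shifts and turns the pose as measured when the row begins, along the tool's axes as they then stand; what a row does not reach is not made up. A row lasts 1/10 s, in which the tool goes at most 50 mm and 8.59 degrees, less where a joint would pass 70% of its speed; a pose out of reach is approached as far as the arm can. A call is refused whole if a number of a shift passes 1 or a number of a turn 1, either way. A call with a gripper value outside its range is refused whole. "grip" is the closure in counts, from 0 (fully open) to 255 (shut), set as the call begins (left out, the last holds). The fingers move at their own pace and stop on an object; the grip force is fixed at half the most. Time passes only in rows, so rows that do not move let the fingers close, or fill a call up. It gives the time, the measured TCP pose, the force and the opening at its end, in the units of the state.
- status.get_obs(): the state, without advancing time (a new reading comes with each control period).
- cams.capture(name): name is "scene" or "top" or "wrist"; returns the picture (480x640x3 uint8, red, green, blue); there is no depth.
- cams.camera_info(name): a dict with "vfov" (degrees; the focal length in pixels is half the picture's height over the tangent of half this angle, whatever the lens; pixels are square), "cx", "cy" (the principal point, pixels), "R" (3x3) and "t" (3): a world point X has camera coordinates R X + t. Camera axes: x right, y down, z forward; pixel columns grow to the right and rows downward; lengths in mm; the calibration is good to about 2 mm. The wrist camera is an equidistant fisheye: a pixel r from the principal point sees the ray r / f radians off the axis. A picture is of the moment at which its call begins: read the wrist's pose just before it. camera_info takes no time and is no camera call; for the wrist camera it gives the pose at the moment of the call.
- manip.job_done(): hands the job in, once; it reports no verdict.
Trained networks look in the newest picture that a camera, given by its name, has taken for a name from the list of things; names that differ only in an ending like _2 or _b are one class to them, and where a whole thing is asked for, a point or a joint stands for the part that bears it (a point fixed in the world has none). Each returns a list of dicts, best first, with "conf" (0 to 1); they miss things now and then, are a little off and sometimes report something else, mostly with a low value. They report only what shows in the picture. A call takes as long as a camera call.
- cams.silhouettes(camera, query): "mask" (480x640 bool, what is visible of it).
- cams.spot_point(camera, query): "xyz" ([x, y, z] in mm, in world coordinates, good to about 4 mm: a listed point, or the origin of a listed thing).
The state is a dict: "clock": time; "joints": joint angles; "joint_vel": joint speeds; "effort": joint torques, N m; "ee_pos": TCP position; "tcp_rot": TCP orientation; "ft_force": force on the tool from outside, world axes, zero at the start; "torque": the same for the moment, N m; "gripper_width": finger opening in mm.
Only numpy, scipy, OpenCV 4.12 (cv2) and the standard library are available. Lean on these libraries where they do the work, as an engineer would, in place of code of your own. Each camera call takes 0.05 s, during which the arm holds its last target.

## Task

Scrap offcuts of square tube are lying on the two file stores: before any file goes in, clear every offcut into the red scrap tray. Then move each needle file from the wooden stand into a free bore of the store of its own handle colour, pushed fully home so that its handle sits on the block. Leave the files already in the stores where they are, and do not disturb the glue bottle, the hammer or the steel weight.

Things in the scene. Friction and masses are not known exactly. Their poses are not given: they have to be found in the camera images.
- blue_store: blue plastic block fixed to the bench, 80 (x) x 172 (y) x 85 high, level; origin at the centre of its underside; its x and y axes turn with its yaw. Three vertical bores in its flat top, 10 mm wide (14 at the chamfered mouth), 70 deep, in a row along its y axis, 56 apart.
- yellow_store: the same block in yellow plastic; origin at the centre of its underside. The two blocks may change places.
- stand: light wooden block fixed to the bench, 60 (x) x 200 (y) x 85 high, origin at the centre of its underside; four bores like those of the stores in a row along its y axis, 50 apart (at y -75, -25, 25, 75). The files to be put away stand in it, in any order; some bores may be empty.
- scrap_tray: open red plastic tray fixed to the bench, outside 120 (x) x 170 (y) x 55 high, walls and floor 4 to 5 mm thick; origin at the centre of its underside
- scrap_tray_in (a point): centre of the inner floor of the scrap tray, axes along the tray's sides
- glue: bystander: white glue bottle with red cap, 44 wide, 120 high, upright; origin at the centre of its underside
- hammer: bystander: hammer 280 long lying on the bench; origin on its underside
- dead_weight: bystander: upright steel cylinder 44 wide, 50 high; origin at the centre of its underside
- blue_store_bore0 (a point): centre of the mouth of bore 0 of the blue block, on its top face, z up, axes as the block's; bore 0 at y -56, 1 at 0, 2 at +56
- blue_store_bore1 (a point): centre of the mouth of bore 1 of the blue block, on its top face, z up, axes as the block's; bore 0 at y -56, 1 at 0, 2 at +56
- blue_store_bore2 (a point): centre of the mouth of bore 2 of the blue block, on its top face, z up, axes as the block's; bore 0 at y -56, 1 at 0, 2 at +56
- yellow_store_bore0 (a point): centre of the mouth of bore 0 of the yellow block, on its top face, z up, axes as the block's; bore 0 at y -56, 1 at 0, 2 at +56
- yellow_store_bore1 (a point): centre of the mouth of bore 1 of the yellow block, on its top face, z up, axes as the block's; bore 0 at y -56, 1 at 0, 2 at +56
- yellow_store_bore2 (a point): centre of the mouth of bore 2 of the yellow block, on its top face, z up, axes as the block's; bore 0 at y -56, 1 at 0, 2 at +56
- blue_file1: needle file with a blue handle, to be put away; standing upright in the stand at the start. Round steel blade 6 wide, 68 long, below a round plastic handle 18 wide, 45 high, whose flat lower end (shoulder) rests on the block's top when the file is fully home. Origin at the tip of the blade, z axis along the file up to the handle (handle from z 68 to 113). About 40 g. May be absent.
- blue_file2: needle file with a blue handle, to be put away; standing upright in the stand at the start. Round steel blade 6 wide, 68 long, below a round plastic handle 18 wide, 45 high, whose flat lower end (shoulder) rests on the block's top when the file is fully home. Origin at the tip of the blade, z axis along the file up to the handle (handle from z 68 to 113). About 40 g. May be absent.
- yellow_file1: needle file with a yellow handle, to be put away; standing upright in the stand at the start. Round steel blade 6 wide, 68 long, below a round plastic handle 18 wide, 45 high, whose flat lower end (shoulder) rests on the block's top when the file is fully home. Origin at the tip of the blade, z axis along the file up to the handle (handle from z 68 to 113). About 40 g. May be absent.
- yellow_file2: needle file with a yellow handle, to be put away; standing upright in the stand at the start. Round steel blade 6 wide, 68 long, below a round plastic handle 18 wide, 45 high, whose flat lower end (shoulder) rests on the block's top when the file is fully home. Origin at the tip of the blade, z axis along the file up to the handle (handle from z 68 to 113). About 40 g. May be absent.
- blue_kept: identical needle file with a blue handle that already stands fully home in one of the blue block's bores at the start. Origin at the tip, z axis up to the handle. May be absent.
- yellow_kept: identical needle file with a yellow handle that already stands fully home in one of the yellow block's bores at the start. Origin at the tip, z axis up to the handle. May be absent.
- offcut1: offcut of aluminium square tube, bare silver, 30 (x) x 36 (y) x 25 (z), wall 3, open ends facing its own +y and -y; at the start it lies flat on top of a store block, covering a bore. Origin at the centre of its volume. About 40 g. May be absent. It can be knocked off the block and come to lie on another face.
- offcut2: offcut of aluminium square tube, bare silver, 30 (x) x 36 (y) x 25 (z), wall 3, open ends facing its own +y and -y; at the start it lies flat on top of a store block, covering a bore. Origin at the centre of its volume. About 40 g. May be absent. It can be knocked off the block and come to lie on another face.
- offcut3: offcut of aluminium square tube, bare silver, 30 (x) x 36 (y) x 25 (z), wall 3, open ends facing its own +y and -y; at the start it lies flat on top of a store block, covering a bore. Origin at the centre of its volume. About 40 g. May be absent. It can be knocked off the block and come to lie on another face.
- offcut4: offcut of aluminium square tube, bare silver, 30 (x) x 36 (y) x 25 (z), wall 3, open ends facing its own +y and -y; at the start it lies flat on top of a store block, covering a bore. Origin at the centre of its volume. About 40 g. May be absent. It can be knocked off the block and come to lie on another face.

How it is judged:
By the outcome, as a careful person would: the job done as asked, in the order asked, and still so for the second after the job is handed in, with the robot touching nothing.
Of blue_file1, blue_file2, yellow_file1, yellow_file2 only 3 to 4 are there at a start; the rules pass over those that are not, and their reading is None.
Of blue_kept, yellow_kept only 1 to 2 are there at a start; the rules pass over those that are not, and their reading is None.
Of offcut1, offcut2, offcut3, offcut4 only 3 to 4 are there at a start; the rules pass over those that are not, and their reading is None.
At some moment in a run one of offcut1, offcut2, offcut3, offcut4 may be knocked a few centimetres aside while the robot is not near it.
It also fails if it takes over 210 s, if anything falls off the work surface, if the arm or the gripper's body presses on something with over 40 N, if the wrist force passes 120 N, or if a joint passes its speed limit or range.

## Working session

There is one attempt and no reset: what is moved stays moved. The work goes in short steps, Python scripts to look and compute and a tool call to move; the robot and the scene stay as the last step left them, time stands still between calls to the robot, and variables do not carry over. Pictures are saved under pics/ and viewed, and the job is handed in when it is done.

Besides the shell and the picture viewer there is one more tool, called after "Request:" as name(argument=value, ...), one argument or row to a line, values as JSON. send_rows: Moves the arm, as the interface text tells. Its arguments: {"type":"object","properties":{"series":{"type":"array","items":{"type":"array","items":{"type":"number"}}},"grip":{"type":"number"}},"required":["series"]}

```bash
mkdir -p pics; ls
cat > h.py <<'E'
import numpy as np, cv2
from rig import status, cams, manip
def save(name,fn,crop=None,scale=1):
    im=cams.capture(name); o=im
    if crop: o=o[crop[1]:crop[3],crop[0]:crop[2]]
    if scale!=1: o=cv2.resize(o,None,fx=scale,fy=scale,interpolation=cv2.INTER_CUBIC)
    cv2.imwrite('pics/'+fn,cv2.cvtColor(o,cv2.COLOR_RGB2BGR)); return im
def info(name):
    i=cams.camera_info(name); i['f']=240/np.tan(np.radians(i['vfov']/2)); i['R']=np.array(i['R']); i['t']=np.array(i['t']); return i
def proj(name,X,i=None):
    i=i or info(name); c=i['R']@np.array(X,float)+i['t']
    if name=='wrist':
        r=np.hypot(c[0],c[1]); th=np.arctan2(r,c[2]); k=i['f']*th/max(r,1e-9)
        return np.array([i['cx']+k*c[0],i['cy']+k*c[1]])
    return np.array([i['cx']+i['f']*c[0]/c[2],i['cy']+i['f']*c[1]/c[2]])
def back(name,u,v,z,i=None):
    i=i or info(name); dx,dy=(u-i['cx'])/i['f'],(v-i['cy'])/i['f']
    if name=='wrist':
        th=np.hypot(dx,dy); s=np.sin(th)/max(th,1e-9); d=np.array([dx*s,dy*s,np.cos(th)])
    else: d=np.array([dx,dy,1.])
    d=i['R'].T@d; o=-i['R'].T@i['t']; return o+d*(z-o[2])/d[2]
E
python3 - <<'E'
from h import *
print(status.get_obs())
for n in ['scene','top','wrist']:
    i=info(n); print(n,i['vfov'],i['cx'],i['cy'],i['f'],(-i['R'].T@i['t']).round(0),i['R'].round(3).tolist())
    save(n,n+'0.png')
E
```

```text
pics
{'clock': 0.0, 'joints': array([-82.13800529,  24.93746101,   1.42991301,  90.19016814,
        -0.66558423,  64.97082546,  -4.30213186]), 'joint_vel': array([ 0.05306628, -0.01414387,  0.00808524, -0.02222166, -0.06023473,
       -0.13583163,  0.03008117]), 'effort': array([ 8.70818349e-04, -6.67853236e+01,  9.85439345e-01, -3.14458001e+01,
       -6.04481692e-02,  4.28103260e-02,  1.65922324e-04]), 'ee_pos': array([148.37847767, 606.63857229, 244.92659032]), 'tcp_rot': array([-1.79910124e+02,  6.96815673e-03,  1.66256677e+02]), 'ft_force': array([ 0.07254886, -0.09755982,  0.90075312]), 'torque': array([-0.03363721,  0.0266057 , -0.03728185]), 'gripper_width': 91.57448655066257}
scene 47.347674503553144 318.61060822067304 242.83344352914796 547.4142839558082 [1503.  382.  699.] [[-0.409, 0.913, -0.001], [0.504, 0.225, -0.834], [-0.761, -0.341, -0.552]]
top 44.39535545718198 322.54781600351697 240.62118286717669 588.1701914028691 [ 416.  -30. 1214.] [[-0.014, -1.0, -0.0], [-0.981, 0.013, -0.194], [0.194, -0.002, -0.981]]
wrist 65.70646984690485 318.63844081877727 243.95863693746406 371.64829954431775 [ 83. 622. 383.] [[0.238, 0.971, -0.002], [0.94, -0.229, 0.253], [0.245, -0.062, -0.968]]
```

View pics/scene0.png

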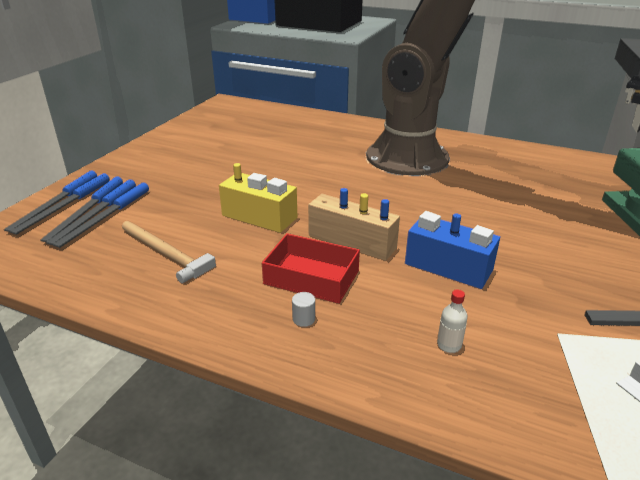

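View pics/top0.png

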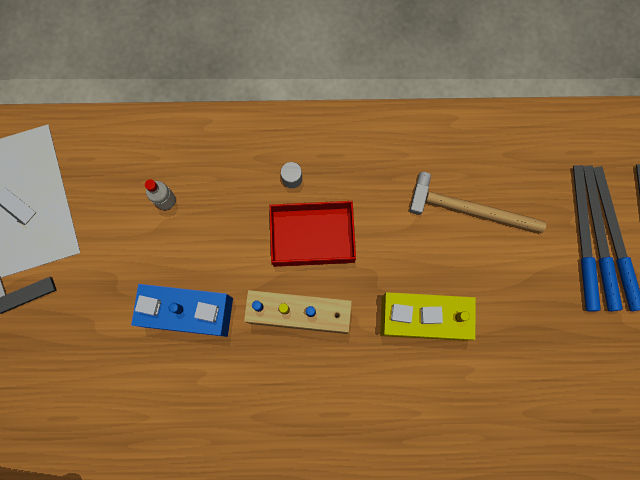

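View pics/wrist0.png

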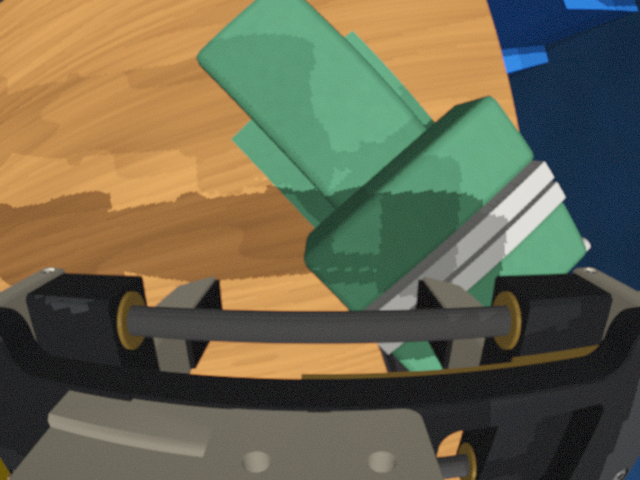

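The pictures show the blue store at top-view (180,310) with a kept file in its middle bore and offcuts on both ends. The stand at (300,312) holds blue, yellow and blue files plus one empty bore. The yellow store at (430,315) has a kept file at its right end and two offcuts. Next I'll measure.

Run:
```python
from h import *
cams.capture('top');cams.capture('scene')
for q in ['blue_store','yellow_store','stand','scrap_tray','blue_store_bore0','blue_store_bore1','yellow_store_bore0','scrap_tray_in','blue_file1','yellow_file1','blue_kept','yellow_kept','offcut1','glue','hammer','dead_weight']:
  for c in ['top','scene']:
    print(q,c,[(d['xyz'].round(0).tolist() if hasattr(d['xyz'],'round') else np.round(d['xyz']).tolist(),round(float(d['conf']),2)) for d in cams.spot_point(c,q)][:5])
i=info('top')
for q,z in [('offcut1',110),('blue_file1',130),('yellow_file1',130),('stand',85),('blue_store',85),('yellow_store',85)]:
  for d in cams.silhouettes('top',q)[:5]:
    m=d['mask'].astype(np.uint8); cs,_=cv2.findContours(m,0,2); c=max(cs,key=cv2.contourArea)
    r=cv2.minAreaRect(c); b=cv2.boxPoints(r)
    print(q,round(float(d['conf']),2),np.round(r[0],1),m.sum(),'world',back('top',*r[0],z,i).round(0)[:2], [back('top',*p,z,i).round(0)[:2].tolist() for p in b])
print(status.get_obs()['clock'])
```

```text
blue_store top []
blue_store scene [([508.0, 245.0, 2.0], 0.86)]
yellow_store top [([489.0, -235.0, -3.0], 0.64)]
yellow_store scene [([495.0, -230.0, 0.0], 0.87), ([488.0, -234.0, 98.0], 0.66)]
stand top [([502.0, 13.0, 1.0], 0.94), ([499.0, -182.0, 94.0], 0.18)]
stand scene [([501.0, 20.0, -0.0], 0.78)]
scrap_tray top [([669.0, -10.0, -1.0], 0.58), ([712.0, -364.0, -0.0], 0.31)]
scrap_tray scene [([668.0, -13.0, 4.0], 0.92)]
blue_store_bore0 top [([507.0, 244.0, 81.0], 0.83), ([501.0, 195.0, 86.0], 0.57), ([515.0, 298.0, 84.0], 0.56)]
blue_store_bore0 scene [([510.0, 240.0, 86.0], 0.78), ([513.0, 298.0, 84.0], 0.75)]
blue_store_bore1 top [([507.0, 244.0, 81.0], 0.83), ([501.0, 195.0, 86.0], 0.57), ([515.0, 298.0, 84.0], 0.56)]
blue_store_bore1 scene [([510.0, 240.0, 86.0], 0.78), ([513.0, 298.0, 84.0], 0.75)]
yellow_store_bore0 top [([491.0, -184.0, 84.0], 0.89), ([491.0, -235.0, 85.0], 0.61), ([484.0, -294.0, 86.0], 0.57)]
yellow_store_bore0 scene [([495.0, -182.0, 88.0], 0.89), ([488.0, -294.0, 83.0], 0.87), ([490.0, -235.0, 82.0], 0.86), ([667.0, -16.0, 3.0], 0.47)]
scrap_tray_i
[... 1922 characters left out ...]
 [283.5 308.5] 80 world [504.  41.] [[512.0, 49.0], [512.0, 33.0], [496.0, 33.0], [496.0, 49.0]]
yellow_file1 0.24 [427.7 316.1] 3315 world [ 486. -223.] [[451.0, -134.0], [533.0, -140.0], [522.0, -314.0], [441.0, -305.0]]
stand 0.73 [297.  311.6] 3389 world [501.  18.] [[480.0, 123.0], [547.0, 117.0], [523.0, -88.0], [457.0, -79.0]]
blue_store 0.88 [182.2 309.8] 3453 world [508. 238.] [[477.0, 335.0], [562.0, 330.0], [539.0, 139.0], [455.0, 147.0]]
blue_store 0.31 [311.8 233.2] 5326 world [654. -12.] [[716.0, 76.0], [722.0, -95.0], [594.0, -98.0], [588.0, 69.0]]
yellow_store 0.89 [427.4 316.3] 3282 world [ 489. -231.] [[454.0, -137.0], [538.0, -145.0], [525.0, -325.0], [441.0, -315.0]]
2.15
```

Run:
```python
from h import *
im=save('top','top1.png',(120,190,500,350),2.1)
im=save('scene','scene1.png',(210,150,510,310),2.6)
```

```text
(no output)
```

View pics/top1.png

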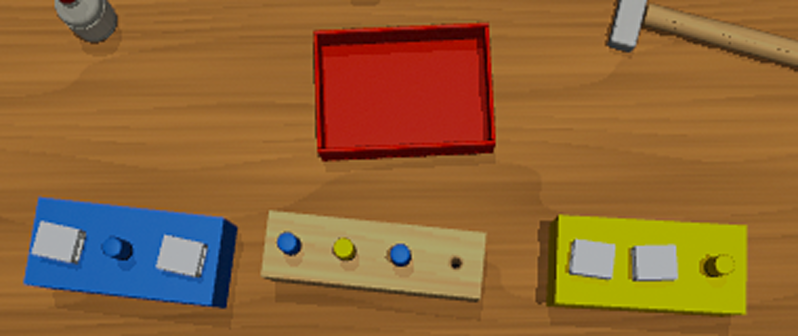

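View pics/scene1.png

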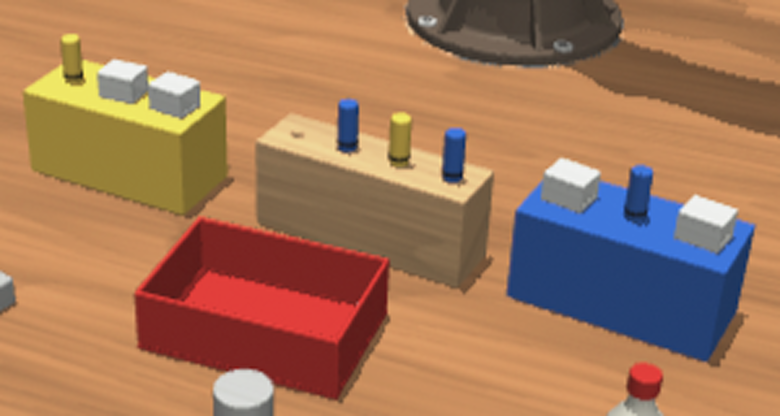

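```bash
cat >> h.py <<'E'
from scipy.spatial.transform import Rotation as Ro
def plan(tgt,yaw,n=8,vmax=0.95,wmax=1.0):
    """rows from measured pose to tgt / yaw pointing down"""
    s=status.get_obs(); p=np.array(s['ee_pos']); R=Ro.from_euler('xyz',s['tcp_rot'],degrees=True)
    T=Ro.from_euler('xyz',[180,0,yaw],degrees=True); tgt=np.array(tgt,float)
    print('t',round(s['clock'],2),'pos',p.round(1),'rot',np.round(s['tcp_rot'],1),'w',round(s['gripper_width'],1),'F',np.round(s['ft_force'],1),'d',(tgt-p).round(1))
    rows=[]
    for k in range(n):
        d=tgt-p; dt=R.inv().apply(d)/50; m=np.abs(dt).max(); sc=min(1,vmax/m) if m>0 else 1
        rv=np.degrees((R.inv()*T).as_rotvec())/6; mw=np.abs(rv).max(); ws=min(1,wmax/mw) if mw>0 else 1
        dt*=sc; rv*=ws; rows.append(np.r_[dt,rv].round(2)+0.0)
        p=p+R.apply(dt*50); R=R*Ro.from_rotvec(np.radians(rv*6))
    print('['+','.join('['+','.join(f'{v:g}' for v in r)+']' for r in rows)+']','left',(tgt-p).round(1))
E
python3 -c "
from h import *
plan([502,193,220],82)"
```

```text
t 2.25 pos [148.5 607.1 245.7] rot [180.   -0.  166.3] w 92.2 F [0.6 0.3 0.7] d [ 353.5 -414.1  -25.7]
[[-0.95,-0.68,0.06,0,0,1],[-0.95,-0.54,0.05,0,0,1],[-0.95,-0.42,0.05,0,0,1],[-0.95,-0.3,0.05,0,0,1],[-0.95,-0.2,0.05,0,0,1],[-0.95,-0.1,0.05,0,0,1],[-0.95,0,0.04,0,0,1],[-0.95,0.1,0.05,0,0,1]] left [  89.6 -104.9   -6.5]
```

Request:
send_rows(
  series=[
    [-0.8,-0.55,0.05,0,0,1],
    [-0.85,-0.5,0.05,0,0,1],
    [-0.85,-0.4,0.05,0,0,1],
    [-0.9,-0.3,0.05,0,0,1],
    [-0.95,-0.2,0.05,0,0,1],
    [-0.95,-0.1,0.05,0,0,1],
    [-0.95,0,0.05,0,0,1],
    [-0.95,0.1,0.05,0,0,1],
  ],
  grip=0,
)

```text
clock: 3.05
ee_pos: [395.9, 308.9, 224.2]
tcp_rot: [179.9, -0.4, 117.3]
ft_force: [0.7, 1.3, 0.7]
gripper_width: 91.6
```

```bash
sed -i 's/m=np.abs(dt).max(); sc/m=np.linalg.norm(dt); sc/' h.py; python3 -c "
from h import *
plan([502,193,220],82)"
```

```text
t 3.05 pos [395.9 308.9 224.2] rot [179.9  -0.4 117.3] w 91.6 F [0.7 1.3 0.7] d [ 106.1 -115.9   -4.2]
[[-0.92,0.25,0.02,0,-0.01,1],[-0.89,0.34,0.02,0,-0.01,1],[-0.84,0.43,0.02,0,-0.01,1],[-0.25,0.16,0.01,0,-0.01,1],[0,0,0,0,-0.01,1],[0,0,0,0,-0.01,0.88],[0,0,0,0,0,0],[0,0,0,0,0,0]] left [0. 0. 0.]
```

Request:
send_rows(
  series=[
    [-0.92,0.25,0.02,0,0,1],
    [-0.89,0.34,0.02,0,0,1],
    [-0.84,0.43,0.02,0,0,1],
    [-0.25,0.16,0,0,0,1],
    [0,0,0,0,0,1],
    [0,0,0,0,0,0.9],
    [0,0,0,0,0,0],
    [0,0,0,0,0,0],
  ],
)

```text
clock: 3.85
ee_pos: [510.1, 177.5, 221.8]
tcp_rot: [179.8, -0.4, 79.6]
ft_force: [-0.2, 0.4, -0.2]
gripper_width: 91.7
```

```bash
python3 -c "
from h import *
plan([502,193,200],82)
i=info('wrist'); im=save('wrist','w1.png')
for q in ['offcut1','blue_store_bore0','blue_kept']:
  print(q,[(np.round(d['xyz'],1).tolist(),round(float(d['conf']),2)) for d in cams.spot_point('wrist',q)])
for d in cams.silhouettes('wrist','offcut1'):
    m=d['mask'].astype(np.uint8); cs,_=cv2.findContours(m,0,2); c=max(cs,key=cv2.contourArea)
    r=cv2.minAreaRect(c); b=cv2.boxPoints(r); print(round(float(d['conf']),2),np.round(r[0]),[back('wrist',*p,110,i).round(0)[:2].tolist() for p in b])
"
```

```text
t 3.85 pos [510.1 177.5 221.8] rot [179.8  -0.4  79.6] w 91.7 F [-0.2  0.4 -0.2] d [ -8.1  15.5 -21.8]
[[0.27,-0.22,0.44,0.03,-0.07,-0.39],[0,0,0,0,0,0],[0,0,0,0,0,0],[0,0,0,0,0,0],[0,0,0,0,0,0],[0,0,0,0,0,0],[0,0,0,0,0,0],[0,0,0,0,0,0]] left [0. 0. 0.]
offcut1 [([519.4, 298.9, 97.4], 0.94), ([499.4, 193.6, 95.5], 0.91)]
blue_store_bore0 [([512.2, 241.9, 87.6], 0.62), ([520.1, 298.2, 93.2], 0.18)]
blue_kept [([512.4, 244.9, 85.6], 0.63), ([510.5, 241.4, 16.2], 0.6)]
0.96 [306. 232.] [[485.0, 174.0], [495.0, 212.0], [523.0, 206.0], [514.0, 167.0]]
0.77 [295.  75.] [[498.0, 282.0], [507.0, 320.0], [536.0, 313.0], [527.0, 274.0]]
```

View pics/w1.png

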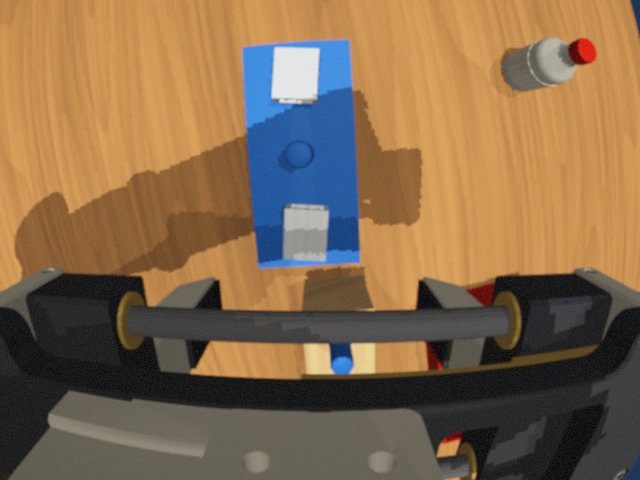

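```bash
python3 -c "
from h import *
plan([502,191,135],77,vmax=0.5)"
```

```text
t 4.1 pos [510.  177.7 221.8] rot [179.8  -0.4  79.6] w 92.0 F [0.6 1.1 0.5] d [ -8.   13.3 -86.8]
[[0.06,-0.06,0.49,0.03,-0.07,0.43],[0.06,-0.06,0.49,0,0,0],[0.06,-0.06,0.49,0,0,0],[0.03,-0.03,0.26,0,0,0],[0,0,0,0,0,0],[0,0,0,0,0,0],[0,0,0,0,0,0],[0,0,0,0,0,0]] left [0. 0. 0.]
```

Request:
send_rows(
  series=[
    [0.06,-0.06,0.49,0.03,-0.07,0.43],
    [0.06,-0.06,0.49,0,0,0],
    [0.06,-0.06,0.49,0,0,0],
    [0.04,-0.02,0.26,0,0,0],
    [0,0,0.25,0,0,0],
    [0,0,0.2,0,0,0],
    [0,0,0.1,0,0,0],
    [0,0,0,0,0,0],
  ],
)

```text
clock: 4.9
ee_pos: [503.8, 192.8, 104.8]
tcp_rot: [179.9, -0.2, 77.3]
ft_force: [-0.9, -0.1, 0.7]
gripper_width: 92.1
```

```bash
python3 -c "
from h import *
plan([502,191,107],77,vmax=0.3)"
```

```text
t 4.9 pos [503.8 192.8 104.8] rot [179.9  -0.2  77.3] w 92.1 F [-0.9 -0.1  0.7] d [-1.8 -1.8  2.2]
[[-0.04,-0.03,-0.05,0.02,-0.04,0.04],[0,0,0,0,0,0],[0,0,0,0,0,0],[0,0,0,0,0,0],[0,0,0,0,0,0],[0,0,0,0,0,0],[0,0,0,0,0,0],[0,0,0,0,0,0]] left [0. 0. 0.]
```

Request:
send_rows(
  series=[
    [-0.04,-0.03,-0.05,0,0,0],
    [0,0,0,0,0,0],
    [0,0,0,0,0,0],
    [0,0,0,0,0,0],
    [0,0,0,0,0,0],
    [0,0,0,0,0,0],
    [0,0,0,0,0,0],
    [0,0,0,0,0,0],
  ],
  grip=255,
)

```text
clock: 5.7
ee_pos: [503.3, 191.3, 109.9]
tcp_rot: [179.7, -0.4, 77.2]
ft_force: [-0.5, 0.0, 0.2]
gripper_width: 32.5
```

```bash
python3 -c "
from h import *
plan([520,185,190],77,vmax=0.6)"
```

```text
t 5.7 pos [503.3 191.3 109.9] rot [179.7  -0.4  77.2] w 32.5 F [-0.5  0.   0.2] d [16.7 -6.3 80.1]
[[-0.01,0.13,-0.59,0.05,-0.06,0.04],[-0.02,0.13,-0.59,0,0,0],[-0.01,0.1,-0.43,0,0,0],[0,0,0,0,0,0],[0,0,0,0,0,0],[0,0,0,0,0,0],[0,0,0,0,0,0],[0,0,0,0,0,0]] left [0. 0. 0.]
```

Request:
send_rows(
  series=[
    [0,0,0,0,0,0],
    [0,0,0,0,0,0],
    [0,0.1,-0.4,0,0,0],
    [0,0.1,-0.6,0,0,0],
    [0,0.1,-0.5,0,0,0],
    [-0.3,0.3,-0.2,0,0,-0.5],
    [-0.6,0.4,0,0,0,-0.6],
    [-0.7,0.4,0,0,0,-0.6],
  ],
)

```text
clock: 6.5
ee_pos: [558.5, 104.5, 196.7]
tcp_rot: [179.8, -0.3, 88.4]
ft_force: [0.5, -0.3, -0.6]
gripper_width: 29.7
```

```bash
python3 -c "
from h import *
plan([664,43,120],92,vmax=0.8)"
```

```text
t 6.5 pos [558.5 104.5 196.7] rot [179.8  -0.3  88.4] w 29.7 F [ 0.5 -0.3 -0.6] d [105.5 -61.5 -76.7]
[[-0.33,0.59,0.43,0.03,-0.06,-0.59],[-0.36,0.57,0.43,0,0,0],[-0.36,0.57,0.43,0,0,0],[-0.22,0.35,0.26,0,0,0],[0,0,0,0,0,0],[0,0,0,0,0,0],[0,0,0,0,0,0],[0,0,0,0,0,0]] left [0. 0. 0.]
```

Request:
send_rows(
  series=[
    [-0.25,0.55,0.2,0,0,-0.5],
    [-0.28,0.55,0.3,0,0,0],
    [-0.25,0.5,0.4,0,0,0],
    [-0.15,0.3,0.3,0,0,0],
    [-0.05,0.1,0.15,0,0,0],
    [0,0,0,0,0,0],
    [0,0,0,0,0,0],
    [0,0,0,0,0,0],
  ],
)

```text
clock: 7.3
ee_pos: [663.2, 48.2, 128.0]
tcp_rot: [179.8, -0.3, 91.3]
ft_force: [-0.2, -0.1, -0.3]
gripper_width: 29.6
```

```bash
python3 -c "
from h import *
plan([664,43,38],92,vmax=0.5)"
```

```text
t 7.3 pos [663.2  48.2 128. ] rot [179.8  -0.3  91.3] w 29.6 F [-0.2 -0.1 -0.3] d [  0.8  -5.2 -90. ]
[[-0.03,0,0.5,0.04,-0.05,-0.12],[-0.03,0,0.5,0,0,0],[-0.03,0,0.5,0,0,0],[-0.02,0,0.3,0,0,0],[0,0,0,0,0,0],[0,0,0,0,0,0],[0,0,0,0,0,0],[0,0,0,0,0,0]] left [0. 0. 0.]
```

Request:
send_rows(
  series=[
    [-0.03,0,0.3,0,0,0],
    [-0.03,0,0.5,0,0,0],
    [-0.03,0,0.5,0,0,0],
    [0,0,0.3,0,0,0],
    [0,0,0.15,0,0,0],
    [0,0,0.05,0,0,0],
    [0,0,0,0,0,0],
    [0,0,0,0,0,0],
  ],
)

```text
clock: 8.1
ee_pos: [663.8, 48.4, 37.2]
tcp_rot: [179.4, -0.5, 91.6]
ft_force: [0.4, 0.3, -0.1]
gripper_width: 29.8
```

Request:
send_rows(
  series=[
    [0,0,0,0,0,0],
    [0,0,0,0,0,0],
    [0,0,0,0,0,0],
    [0,0,-0.3,0,0,0],
    [0,0,-0.6,0,0,0],
    [0,0,-0.6,0,0,0],
    [0,0,-0.7,0,0,0],
    [0,0,-0.7,0,0,0],
  ],
  grip=115,
)

```text
clock: 8.9
ee_pos: [660.7, 46.7, 189.0]
tcp_rot: [179.6, -0.4, 91.5]
ft_force: [-0.0, 0.1, -0.2]
gripper_width: 50.7
```

```bash
python3 -c "
from h import *
save('top','top2.png',(120,190,500,350),2.1)
plan([517,297,190],77,vmax=0.9)"
```

```text
t 8.95 pos [663.7  46.4 195.7] rot [179.1  -0.5  91.5] w 50.2 F [ 2.6 -0.6  4.3] d [-146.7  250.6   -5.7]
[[0.79,-0.43,0.02,0.06,-0.04,1],[0.74,-0.51,0.02,0.06,-0.04,1],[0.68,-0.59,0.02,0.02,-0.02,0.42],[0.65,-0.62,0.02,0,0,0],[0.65,-0.62,0.02,0,0,0],[0.65,-0.62,0.02,0,0,0],[0.3,-0.28,0.01,0,0,0],[0,0,0,0,0,0]] left [0. 0. 0.]
```

View pics/top2.png

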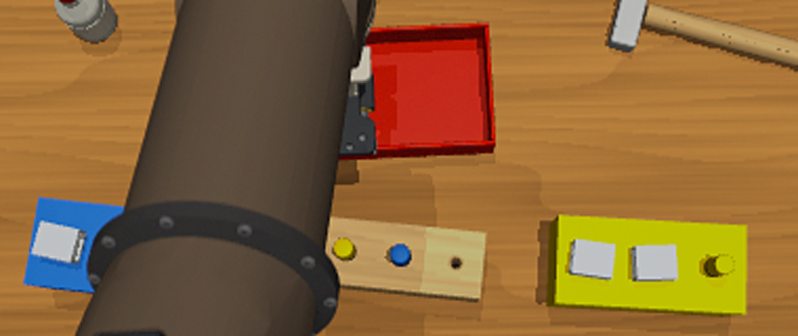

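The arm hides most of the left side in this top view, but the other offcuts are unmoved and the first looks to be in the tray (edge at about (362,65)). Going to the second.

Request:
send_rows(
  series=[
    [0.6,-0.35,0,0.06,-0.04,1],
    [0.74,-0.51,0,0.06,-0.04,1],
    [0.68,-0.59,0,0,0,0.4],
    [0.65,-0.62,0,0,0,0],
    [0.6,-0.6,0,0,0,0],
    [0.5,-0.5,0,0,0,0],
    [0.2,-0.2,0,0,0,0],
    [0,0,0,0,0,0],
  ],
  grip=0,
)

```text
clock: 9.75
ee_pos: [529.4, 276.1, 207.6]
tcp_rot: [179.1, -0.6, 76.2]
ft_force: [0.6, -0.5, 0.4]
gripper_width: 91.6
```

```bash
python3 -c "
from h import *
plan([518,297,108],77,vmax=0.5)
i=info('wrist'); im=save('wrist','w2.png')
for d in cams.silhouettes('wrist','offcut1'):
    m=d['mask'].astype(np.uint8); cs,_=cv2.findContours(m,0,2); c=max(cs,key=cv2.contourArea)
    r=cv2.minAreaRect(c); b=cv2.boxPoints(r); print(round(float(d['conf']),2),np.round(r[0]),back('wrist',*r[0],110,i).round(0)[:2],[back('wrist',*p,110,i).round(0)[:2].tolist() for p in b])
"
```

```text
t 9.75 pos [529.4 276.1 207.6] rot [179.1  -0.6  76.2] w 91.6 F [ 0.6 -0.5  0.4] d [-11.4  20.9 -99.6]
[[0.08,-0.09,0.49,0.15,-0.1,-0.14],[0.09,-0.08,0.49,0,0,0],[0.09,-0.08,0.49,0,0,0],[0.09,-0.08,0.49,0,0,0],[0.01,-0.01,0.05,0,0,0],[0,0,0,0,0,0],[0,0,0,0,0,0],[0,0,0,0,0,0]] left [0. 0. 0.]
0.75 [289. 223.] [518. 301.] [[507.0, 322.0], [536.0, 316.0], [528.0, 278.0], [498.0, 285.0]]
0.27 [449. 444.] [603.  70.] [[590.0, 60.0], [601.0, 94.0], [616.0, 80.0], [606.0, 44.0]]
```

View pics/w2.png

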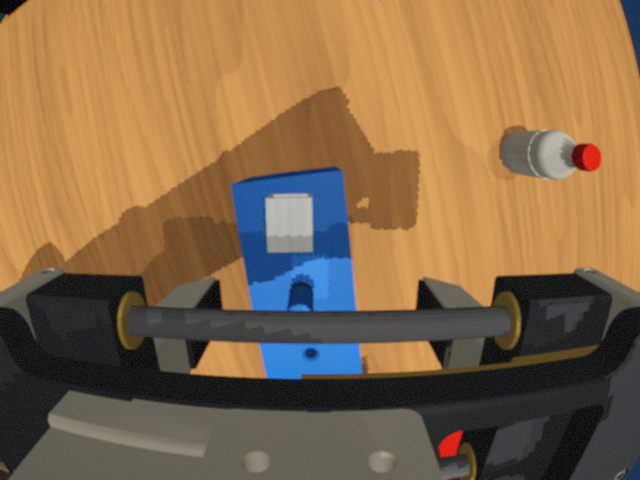

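The wrist view shows the second offcut at (289,223) and the uncovered blue bore at (310,352). Descending on the offcut.

Request:
send_rows(
  series=[
    [0.09,-0.08,0.3,0.15,-0.1,-0.1],
    [0.1,-0.08,0.5,0,0,0],
    [0.1,-0.08,0.5,0,0,0],
    [0.1,-0.08,0.4,0,0,0],
    [0,0,0.2,0,0,0],
    [0,0,0.07,0,0,0],
    [0,0,0,0,0,0],
    [0,0,0,0,0,0],
  ],
)

```text
clock: 10.65
ee_pos: [527.6, 285.4, 104.7]
tcp_rot: [-180.0, 0.2, 75.6]
ft_force: [-0.1, 1.0, 0.0]
gripper_width: 91.8
```

```bash
python3 -c "
from h import *
plan([518,298,107],77,vmax=0.5)"
```

```text
t 10.65 pos [527.6 285.4 104.7] rot [-180.     0.2   75.6] w 91.8 F [-0.1  1.   0. ] d [-9.6 12.6  2.3]
[[0.2,-0.25,-0.05,-0.01,0.04,-0.23],[0,0,0,0,0,0],[0,0,0,0,0,0],[0,0,0,0,0,0],[0,0,0,0,0,0],[0,0,0,0,0,0],[0,0,0,0,0,0],[0,0,0,0,0,0]] left [0. 0. 0.]
```

Request:
send_rows(
  series=[
    [0.1,-0.12,-0.05,0,0,-0.2],
    [0.1,-0.13,-0.03,0,0,0],
    [0,0,0,0,0,0],
    [0,0,0,0,0,0],
    [0,0,0,0,0,0],
    [0,0,0,0,0,0],
    [0,0,0,0,0,0],
    [0,0,0,0,0,0],
  ],
)

```text
clock: 11.45
ee_pos: [519.1, 297.2, 110.0]
tcp_rot: [179.9, 0.2, 76.8]
ft_force: [-0.1, 0.4, 0.4]
gripper_width: 91.7
```

Request:
send_rows(
  series=[
    [0,0,0,0,0,0],
    [0,0,0,0,0,0],
    [0,0,0,0,0,0],
    [0,0,0,0,0,0],
    [0,0,0,0,0,0],
    [0,0,0,0,0,0],
    [0,0,0,0,0,0],
    [0,0,0,0,0,0],
  ],
  grip=255,
)

```text
clock: 12.25
ee_pos: [519.1, 296.9, 109.9]
tcp_rot: [179.9, 0.3, 76.7]
ft_force: [-0.1, 0.2, -0.2]
gripper_width: 32.5
```

```bash
python3 -c "
from h import *
plan([540,250,200],80,vmax=0.7)"
```

```text
t 12.25 pos [519.1 296.9 109.9] rot [179.9   0.3  76.7] w 32.5 F [-0.1  0.2 -0.2] d [ 20.9 -46.9  90.1]
[[-0.28,0.21,-0.61,0.01,0.04,-0.54],[-0.29,0.19,-0.61,0,0,0],[-0.28,0.19,-0.59,0,0,0],[0,0,0,0,0,0],[0,0,0,0,0,0],[0,0,0,0,0,0],[0,0,0,0,0,0],[0,0,0,0,0,0]] left [0. 0. 0.]
```

Request:
send_rows(
  series=[
    [0,0,0,0,0,0],
    [0,0,-0.3,0,0,0],
    [0,0,-0.6,0,0,0],
    [-0.1,0.1,-0.6,0,0,0],
    [-0.5,0.3,-0.3,0,0,-0.5],
    [-0.8,0.4,0,0,0,-0.6],
    [-0.8,0.4,0,0,0,-0.6],
    [-0.8,0.4,0,0,0,-0.6],
  ],
)

```text
clock: 13.05
ee_pos: [577.9, 142.1, 210.3]
tcp_rot: [179.9, 0.1, 91.8]
ft_force: [0.5, 0.1, -0.5]
gripper_width: 29.7
```

```bash
python3 -c "
from h import *
plan([664,7,130],92,vmax=0.9)"
```

```text
t 13.05 pos [577.9 142.1 210.3] rot [1.799e+02 1.000e-01 9.180e+01] w 29.7 F [ 0.5  0.1 -0.5] d [  86.1 -135.1  -80.3]
[[-0.69,0.41,0.41,0.02,0.01,-0.03],[-0.69,0.41,0.4,0,0,0],[-0.69,0.41,0.4,0,0,0],[-0.68,0.4,0.4,0,0,0],[0,0,0,0,0,0],[0,0,0,0,0,0],[0,0,0,0,0,0],[0,0,0,0,0,0]] left [0. 0. 0.]
```

Request:
send_rows(
  series=[
    [-0.65,0.4,0.1,0,0,0.1],
    [-0.65,0.4,0.3,0,0,0],
    [-0.6,0.4,0.4,0,0,0],
    [-0.35,0.25,0.4,0,0,0],
    [-0.15,0.1,0.2,0,0,0],
    [-0.05,0,0.1,0,0,0],
    [0,0,0,0,0,0],
    [0,0,0,0,0,0],
  ],
)

```text
clock: 13.85
ee_pos: [664.6, 8.9, 143.9]
tcp_rot: [179.3, 0.1, 90.8]
ft_force: [-0.7, 0.4, -1.0]
gripper_width: 29.9
```

```bash
python3 -c "
from h import *
plan([664,7,38],92,vmax=0.5)"
```

```text
t 13.85 pos [664.6   8.9 143.9] rot [1.793e+02 1.000e-01 9.080e+01] w 29.9 F [-0.7  0.4 -1. ] d [  -0.6   -1.9 -105.9]
[[-0.01,-0.01,0.5,0.12,0.02,-0.19],[-0.01,0,0.5,0,0,0],[-0.01,0,0.5,0,0,0],[-0.01,0,0.5,0,0,0],[0,0,0.12,0,0,0],[0,0,0,0,0,0],[0,0,0,0,0,0],[0,0,0,0,0,0]] left [0. 0. 0.]
```

Request:
send_rows(
  series=[
    [-0.02,0,0.4,0.1,0,-0.2],
    [-0.02,0,0.5,0,0,0],
    [0,0,0.5,0,0,0],
    [0,0,0.4,0,0,0],
    [0,0,0.2,0,0,0],
    [0,0,0.05,0,0,0],
    [0,0,0,0,0,0],
    [0,0,0,0,0,0],
  ],
)

```text
clock: 14.65
ee_pos: [667.8, 13.1, 43.1]
tcp_rot: [179.4, 0.1, 93.0]
ft_force: [-0.6, -2.0, 0.5]
gripper_width: 29.8
```

Request:
send_rows(
  series=[
    [0,0,0,0,0,0],
    [0,0,0,0,0,0],
    [0,0,0,0,0,0],
    [0,0,-0.3,0,0,0],
    [0,0,-0.6,0,0,0],
    [0,0,-0.7,0,0,0],
    [0,0,-0.7,0,0,0],
    [0,0,-0.7,0,0,0],
  ],
  grip=115,
)

```text
clock: 15.45
ee_pos: [662.4, 16.7, 195.2]
tcp_rot: [-180.0, -0.0, 93.3]
ft_force: [0.3, -0.2, -0.8]
gripper_width: 50.5
```

```bash
python3 -c "
from h import *
plan([489,-160,215],82,vmax=0.9)
i=info('wrist'); im=save('wrist','w3.png')"
```

```text
t 15.45 pos [662.4  16.7 195.2] rot [-180.    -0.    93.3] w 50.5 F [ 0.3 -0.2 -0.8] d [-173.4 -176.7   19.8]
[[-0.6,-0.66,-0.07,0,0,1],[-0.67,-0.6,-0.07,0,0,0.88],[-0.72,-0.53,-0.07,0,0,0],[-0.72,-0.53,-0.07,0,0,0],[-0.72,-0.53,-0.07,0,0,0],[-0.37,-0.28,-0.04,0,0,0],[0,0,0,0,0,0],[0,0,0,0,0,0]] left [0. 0. 0.]
```

View pics/w3.png

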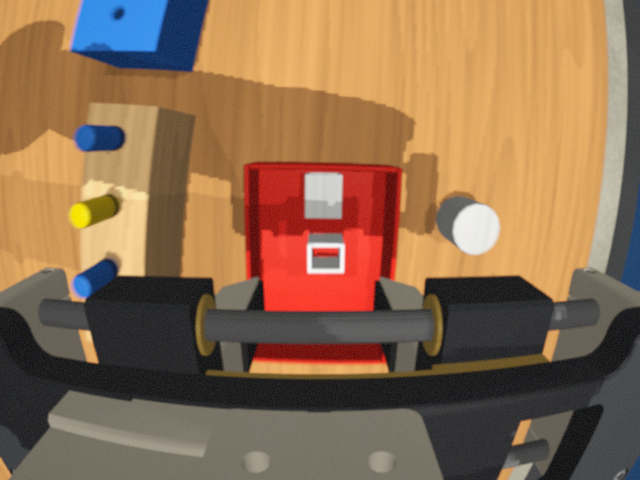

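Both blue-store offcuts are in the tray at (323,193) and (325,255), the second standing on end, and the blue store is clear. On to the yellow store.

Request:
send_rows(
  series=[
    [-0.5,-0.5,-0.1,0,0,1],
    [-0.67,-0.6,-0.1,0,0,0.9],
    [-0.72,-0.53,-0.1,0,0,0],
    [-0.72,-0.53,-0.05,0,0,0],
    [-0.65,-0.48,0,0,0,0],
    [-0.4,-0.3,0,0,0,0],
    [-0.15,-0.1,0,0,0,0],
    [0,0,0,0,0,0],
  ],
  grip=0,
)

```text
clock: 16.3
ee_pos: [491.7, -163.2, 226.9]
tcp_rot: [178.6, -0.5, 81.5]
ft_force: [0.8, 0.7, 0.0]
gripper_width: 91.6
```

```bash
cat >> h.py <<'E'
def offc(fn):
    i=info('wrist'); im=save('wrist',fn)
    for d in cams.silhouettes('wrist','offcut1'):
        m=d['mask'].astype(np.uint8); cs,_=cv2.findContours(m,0,2); c=max(cs,key=cv2.contourArea)
        r=cv2.minAreaRect(c); b=cv2.boxPoints(r); print(round(float(d['conf']),2),np.round(r[0]),back('wrist',*r[0],110,i).round(0)[:2],[back('wrist',*p,110,i).round(0)[:2].tolist() for p in b])
    for d in cams.spot_point('wrist','offcut1'): print(np.round(d['xyz'],1),round(float(d['conf']),2))
E
python3 -c "
from h import *
plan([492,-178,140],82,vmax=0.9)
offc('w4.png')"
```

```text
t 16.3 pos [ 491.7 -163.2  226.9] rot [178.6  -0.5  81.5] w 91.6 F [0.8 0.7 0. ] d [  0.3 -14.8 -86.9]
[[-0.16,0,0.89,0.23,-0.08,-0.08],[-0.14,0.02,0.85,0,0,0],[0,0,0,0,0,0],[0,0,0,0,0,0],[0,0,0,0,0,0],[0,0,0,0,0,0],[0,0,0,0,0,0],[0,0,0,0,0,0]] left [0. 0. 0.]
0.94 [322. 264.] [ 496. -177.] [[484.0, -155.0], [513.0, -160.0], [508.0, -200.0], [478.0, -195.0]]
0.83 [468.  40.] [626. -27.] [[609.0, -16.0], [646.0, -11.0], [644.0, -38.0], [608.0, -42.0]]
0.73 [454.   9.] [620.  -2.] [[606.0, 6.0], [637.0, 7.0], [634.0, -9.0], [603.0, -9.0]]
0.69 [330. 350.] [ 491. -249.] [[476.0, -242.0], [507.0, -245.0], [506.0, -257.0], [475.0, -253.0]]
0.45 [330. 372.] [ 489. -269.] [[485.0, -267.0], [494.0, -269.0], [493.0, -272.0], [484.0, -270.0]]
[672.5  -5.2  19.2] 0.78
[ 493.8 -176.2  100.4] 0.76
```

View pics/w4.png

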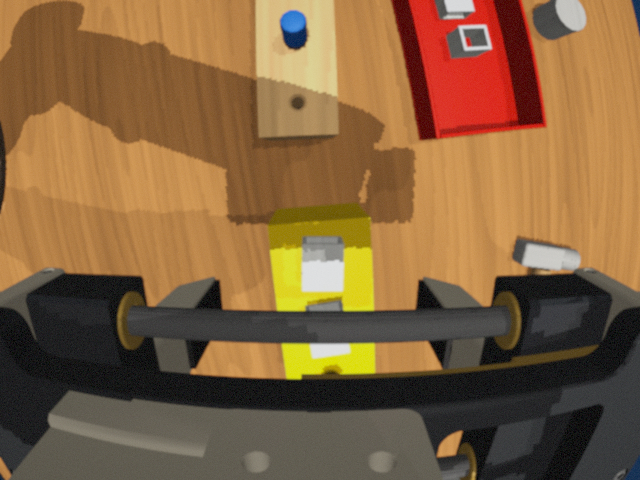

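The wrist view shows the near yellow-store offcut at (322,264) and the second one partly hidden at (330,340). Descending on the first.

Request:
send_rows(
  series=[
    [-0.12,0,0.4,0.23,-0.08,0],
    [-0.1,0.02,0.5,0,0,0],
    [-0.08,0.02,0.5,0,0,0],
    [0,0,0.4,0,0,0],
    [0,0,0.3,0,0,0],
    [0,0,0.1,0,0,0],
    [0,0,0,0,0,0],
    [0,0,0,0,0,0],
  ],
)

```text
clock: 17.25
ee_pos: [504.1, -166.3, 110.9]
tcp_rot: [180.0, -0.1, 82.8]
ft_force: [-0.4, 0.4, -0.3]
gripper_width: 91.8
```

```bash
python3 -c "
from h import *
plan([494,-177,107],82,vmax=0.3)"
```

```text
t 17.25 pos [ 504.1 -166.3  110.9] rot [ 1.80e+02 -1.00e-01  8.28e+01] w 91.8 F [-0.4  0.4 -0.3] d [-10.1 -10.7  -3.9]
[[-0.23,-0.17,0.08,0,-0.01,0.14],[0,0,0,0,0,0],[0,0,0,0,0,0],[0,0,0,0,0,0],[0,0,0,0,0,0],[0,0,0,0,0,0],[0,0,0,0,0,0],[0,0,0,0,0,0]] left [0. 0. 0.]
```

Request:
send_rows(
  series=[
    [-0.12,-0.1,0,0,0,0.1],
    [-0.12,-0.1,0.02,0,0,0],
    [0,0,0.02,0,0,0],
    [0,0,0.02,0,0,0],
    [0,0,0,0,0,0],
    [0,0,0,0,0,0],
    [0,0,0,0,0,0],
    [0,0,0,0,0,0],
  ],
)

```text
clock: 18.05
ee_pos: [493.3, -178.1, 110.4]
tcp_rot: [179.7, -0.1, 82.2]
ft_force: [-0.8, 0.0, 0.0]
gripper_width: 91.6
```

Request:
send_rows(
  series=[
    [0,0,0,0,0,0],
    [0,0,0,0,0,0],
    [0,0,0,0,0,0],
    [0,0,0,0,0,0],
    [0,0,0,0,0,0],
    [0,0,0,0,0,0],
    [0,0,0,0,0,0],
    [0,0,0,0,0,0],
  ],
  grip=255,
)

```text
clock: 18.85
ee_pos: [493.4, -177.9, 110.3]
tcp_rot: [179.7, -0.1, 82.2]
ft_force: [-0.3, -0.2, 0.4]
gripper_width: 32.6
```

Request:
send_rows(
  series=[
    [0,0,0,0,0,0],
    [0,0,-0.2,0,0,0],
    [0,0,-0.4,0,0,0],
    [0,0,-0.6,0,0,0],
    [0,0,-0.6,0,0,0],
    [0,0,-0.3,0,0,0],
    [0.2,0.2,0,0,0,-0.5],
    [0.4,0.5,0,0,0,-0.6],
  ],
)

```text
clock: 19.65
ee_pos: [528.5, -153.9, 222.5]
tcp_rot: [179.8, -0.0, 88.7]
ft_force: [0.4, -0.5, -0.3]
gripper_width: 29.7
```

```bash
python3 -c "
from h import *
plan([666,-62,130],92,vmax=0.9)"
```

```text
t 19.65 pos [ 528.5 -153.9  222.5] rot [179.8  -0.   88.7] w 29.7 F [ 0.4 -0.5 -0.3] d [137.5  91.9 -92.5]
[[0.45,0.64,0.44,0.03,0,-0.54],[0.41,0.67,0.44,0,0,0],[0.41,0.67,0.44,0,0,0],[0.41,0.67,0.44,0,0,0],[0.09,0.14,0.09,0,0,0],[0,0,0,0,0,0],[0,0,0,0,0,0],[0,0,0,0,0,0]] left [0. 0. 0.]
```

Request:
send_rows(
  series=[
    [0.4,0.6,0.1,0,0,-0.4],
    [0.41,0.67,0.3,0,0,0],
    [0.41,0.67,0.4,0,0,0],
    [0.3,0.4,0.4,0,0,0],
    [0.1,0.15,0.2,0,0,0],
    [0,0,0.1,0,0,0],
    [0,0,0,0,0,0],
    [0,0,0,0,0,0],
  ],
)

```text
clock: 20.45
ee_pos: [659.7, -59.4, 141.0]
tcp_rot: [179.9, -0.3, 92.6]
ft_force: [-0.2, -1.4, -0.6]
gripper_width: 29.5
```

```bash
python3 -c "
from h import *
plan([666,-66,100],92,vmax=0.5)
offc('w5.png')"
```

```text
t 20.45 pos [659.7 -59.4 141. ] rot [179.9  -0.3  92.6] w 29.5 F [-0.2 -1.4 -0.6] d [  6.3  -6.6 -41. ]
[[-0.08,0.07,0.49,0.02,-0.05,0.1],[-0.05,0.05,0.33,0,0,0],[0,0,0,0,0,0],[0,0,0,0,0,0],[0,0,0,0,0,0],[0,0,0,0,0,0],[0,0,0,0,0,0],[0,0,0,0,0,0]] left [0. 0. 0.]
0.95 [333.  96.] [663.  32.] [[652.0, 45.0], [672.0, 46.0], [673.0, 20.0], [653.0, 19.0]]
0.67 [337. 168.] [666.  -1.] [[655.0, 7.0], [676.0, 8.0], [677.0, -9.0], [656.0, -10.0]]
0.6 [319. 286.] [660. -58.] [[642.0, -47.0], [678.0, -45.0], [680.0, -70.0], [642.0, -71.0]]
[661.6  50.8  13.8] 0.95
[673.2  -2.4  19.5] 0.94
```

View pics/w5.png

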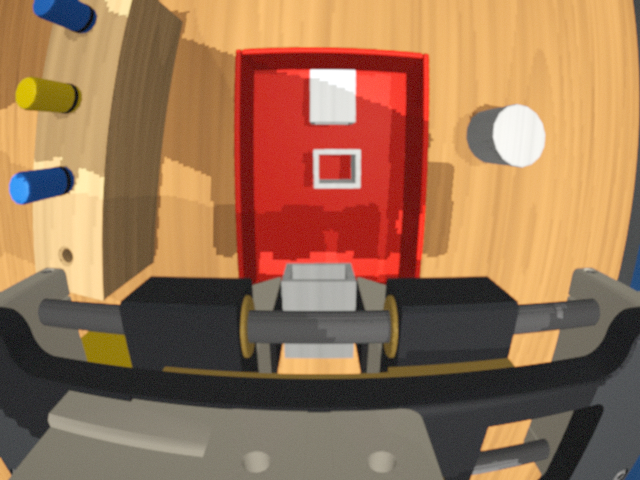

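The tray holds the first offcut at (333,96) and the second standing at (337,168). Placing the third near the close wall.

Request:
send_rows(
  series=[
    [-0.1,0.06,0.3,0,0,0.1],
    [-0.1,0.05,0.5,0,0,0],
    [0,0,0.5,0,0,0],
    [0,0,0.4,0,0,0],
    [0,0,0.25,0,0,0],
    [0,0,0.05,0,0,0],
    [0,0,0,0,0,0],
    [0,0,0,0,0,0],
  ],
)

```text
clock: 21.4
ee_pos: [668.4, -72.8, 39.4]
tcp_rot: [179.4, -0.3, 91.6]
ft_force: [0.3, 1.4, -1.3]
gripper_width: 29.8
```

```bash
python3 -c "
from h import *
plan([666,-67,38],92,vmax=0.5)"
```

```text
t 21.4 pos [668.4 -72.8  39.4] rot [179.4  -0.3  91.6] w 29.8 F [ 0.3  1.4 -1.3] d [-2.4  5.8 -1.4]
[[0.12,-0.05,0.03,0.1,-0.05,-0.07],[0,0,0,0,0,0],[0,0,0,0,0,0],[0,0,0,0,0,0],[0,0,0,0,0,0],[0,0,0,0,0,0],[0,0,0,0,0,0],[0,0,0,0,0,0]] left [0. 0. 0.]
```

Request:
send_rows(
  series=[
    [0.08,-0.04,0,0,0,0],
    [0.02,0,0.08,0,0,0],
    [0,0,0.05,0,0,0],
    [0,0,0,0,0,0],
    [0,0,0,0,0,0],
    [0,0,0,0,0,0],
    [0,0,0,0,0,0],
    [0,0,0,0,0,0],
  ],
)

```text
clock: 22.2
ee_pos: [667.9, -69.4, 35.4]
tcp_rot: [179.1, -0.2, 91.5]
ft_force: [0.0, -0.3, -1.2]
gripper_width: 29.7
```

Request:
send_rows(
  series=[
    [0,0,0,0,0,0],
    [0,0,0,0,0,0],
    [0,0,0,0,0,0],
    [0,0,-0.3,0,0,0],
    [0,0,-0.6,0,0,0],
    [0,0,-0.7,0,0,0],
    [0,0,-0.7,0,0,0],
    [0,0,-0.7,0,0,0],
  ],
  grip=115,
)

```text
clock: 23.0
ee_pos: [662.7, -69.9, 189.2]
tcp_rot: [179.6, -0.2, 91.4]
ft_force: [0.9, -0.1, -0.6]
gripper_width: 50.7
```

```bash
python3 -c "
from h import *
plan([488,-215,220],84,vmax=0.9)"
```

```text
t 23.0 pos [662.7 -69.9 189.2] rot [179.6  -0.2  91.4] w 50.7 F [ 0.9 -0.1 -0.6] d [-174.7 -145.1   30.8]
[[-0.55,-0.7,-0.13,0.05,-0.03,1],[-0.62,-0.64,-0.12,0.01,-0.01,0.24],[-0.64,-0.62,-0.12,0,0,0],[-0.64,-0.62,-0.12,0,0,0],[-0.64,-0.62,-0.12,0,0,0],[-0.06,-0.06,-0.01,0,0,0],[0,0,0,0,0,0],[0,0,0,0,0,0]] left [0. 0. 0.]
```

Request:
send_rows(
  series=[
    [-0.45,-0.55,-0.1,0.05,0,1],
    [-0.62,-0.64,-0.1,0,0,0.2],
    [-0.64,-0.62,-0.1,0,0,0],
    [-0.64,-0.62,-0.05,0,0,0],
    [-0.4,-0.4,0,0,0,0],
    [-0.2,-0.2,0,0,0,0],
    [-0.05,-0.05,0,0,0,0],
    [0,0,0,0,0,0],
  ],
  grip=0,
)

```text
clock: 23.8
ee_pos: [496.9, -212.4, 219.9]
tcp_rot: [178.7, -0.4, 84.0]
ft_force: [0.9, 0.8, 0.5]
gripper_width: 91.7
```

```bash
python3 -c "
from h import *
plan([490,-235,140],82,vmax=0.9)
offc('w6.png')"
```

```text
t 23.8 pos [ 496.9 -212.4  219.9] rot [178.7  -0.4  84. ] w 91.7 F [0.9 0.8 0.5] d [ -6.9 -22.6 -79.9]
[[-0.26,-0.07,0.86,0.22,-0.07,0.34],[-0.21,-0.03,0.73,0,0,0],[0,0,0,0,0,0],[0,0,0,0,0,0],[0,0,0,0,0,0],[0,0,0,0,0,0],[0,0,0,0,0,0],[0,0,0,0,0,0]] left [0. 0. 0.]
0.82 [474.  64.] [623. -90.] [[609.0, -78.0], [642.0, -76.0], [638.0, -103.0], [605.0, -104.0]]
0.62 [466.   9.] [624. -48.] [[608.0, -41.0], [644.0, -38.0], [641.0, -54.0], [606.0, -56.0]]
0.56 [309. 275.] [ 491. -232.] [[476.0, -211.0], [506.0, -211.0], [507.0, -254.0], [475.0, -254.0]]
[671.9  -1.6  22.3] 0.93
[668.2 -68.   19.8] 0.87
[ 487.3 -233.3   95.5] 0.8
```

View pics/w6.png

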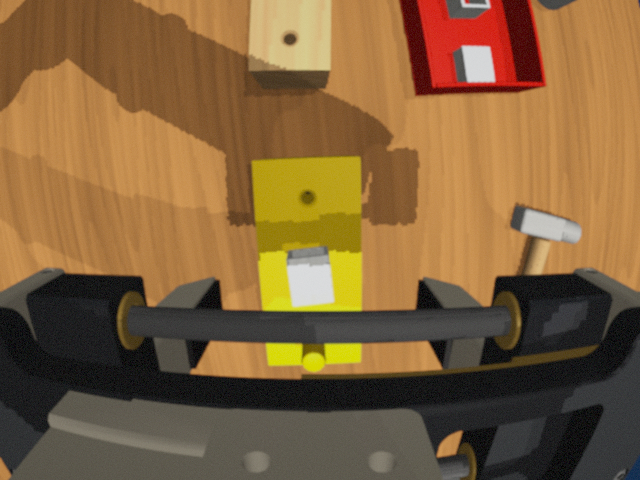

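Wrist view: third offcut in the tray at (475,65), last offcut at (310,278), yellow bore free at (307,197), kept yellow file at (314,362).

Request:
send_rows(
  series=[
    [-0.16,-0.13,0.3,0.22,-0.07,-0.5],
    [-0.16,-0.1,0.5,0,0,0],
    [-0.15,-0.1,0.5,0,0,0],
    [-0.1,-0.05,0.45,0,0,0],
    [0,0,0.3,0,0,0],
    [0,0,0.1,0,0,0],
    [0,0,0,0,0,0],
    [0,0,0,0,0,0],
  ],
)

```text
clock: 24.75
ee_pos: [485.9, -231.9, 106.0]
tcp_rot: [-179.9, 0.1, 88.3]
ft_force: [0.1, -0.5, -0.3]
gripper_width: 91.8
```

```bash
python3 -c "
from h import *
plan([489,-234,107],87,vmax=0.15)"
```

```text
t 24.75 pos [ 485.9 -231.9  106. ] rot [-1.799e+02  1.000e-01  8.830e+01] w 91.8 F [ 0.1 -0.5 -0.3] d [ 3.1 -2.1  1. ]
[[-0.04,0.06,-0.02,-0.02,0.01,0.21],[0,0,0,0,0,0],[0,0,0,0,0,0],[0,0,0,0,0,0],[0,0,0,0,0,0],[0,0,0,0,0,0],[0,0,0,0,0,0],[0,0,0,0,0,0]] left [0. 0. 0.]
```

Request:
send_rows(
  series=[
    [-0.04,0.06,-0.04,0,0,0.1],
    [0,0,0,0,0,0],
    [0,0,0,0,0,0],
    [0,0,0,0,0,0],
    [0,0,0,0,0,0],
    [0,0,0,0,0,0],
    [0,0,0,0,0,0],
    [0,0,0,0,0,0],
  ],
  grip=255,
)

```text
clock: 25.55
ee_pos: [491.3, -234.1, 111.1]
tcp_rot: [179.8, 0.1, 87.7]
ft_force: [-0.0, 0.3, -0.8]
gripper_width: 32.4
```

Request:
send_rows(
  series=[
    [0,0,0,0,0,0],
    [0,0,-0.2,0,0,0],
    [0,0,-0.4,0,0,0],
    [0,0,-0.6,0,0,0],
    [0,0,-0.6,0,0,0],
    [0,0,-0.3,0,0,0],
    [0.2,0.2,0,0,0,0.5],
    [0.4,0.4,0,0,0,1],
  ],
)

```text
clock: 26.35
ee_pos: [520.1, -210.0, 224.6]
tcp_rot: [179.8, 0.1, 78.0]
ft_force: [0.0, -0.5, -0.7]
gripper_width: 30.1
```

```bash
python3 -c "
from h import *
print(status.get_obs()['joints'].round(0))
plan([634,-12,170],2,vmax=0.9)"
```

```text
[-10.  22.  37. 103. -15.  59.  20.]
t 26.35 pos [ 520.1 -210.   224.6] rot [1.798e+02 1.000e-01 7.800e+01] w 30.1 F [ 0.  -0.5 -0.7] d [113.9 198.  -54.6]
[[0.83,0.27,0.21,0,0,1],[0.86,0.18,0.21,0,0,1],[0.87,0.09,0.21,0,0,1],[0.88,0,0.21,0,0,1],[0.87,-0.09,0.21,0,0,1],[0.19,-0.04,0.05,0,0,1],[0,0,0,0,0,1],[0,0,0,0,0,1]] left [0. 0. 0.]
```

Request:
send_rows(
  series=[
    [0.7,0.25,0.1,0,0,1],
    [0.86,0.18,0.2,0,0,1],
    [0.87,0.09,0.2,0,0,1],
    [0.85,0,0.2,0,0,1],
    [0.6,-0.09,0.2,0,0,1],
    [0.15,-0.04,0.05,0,0,1],
    [0,0,0,0,0,1],
    [0,0,0,0,0,1],
  ],
)

```text
clock: 27.15
ee_pos: [631.1, -21.5, 181.5]
tcp_rot: [179.6, -0.4, 28.3]
ft_force: [0.2, -0.7, -0.6]
gripper_width: 30.0
```

```bash
python3 -c "
from h import *
print(status.get_obs()['joints'].round(0))
plan([634,-12,150],2,vmax=0.3)"
```

```text
[-32.  34.  46.  97. -28.  61. -39.]
t 27.15 pos [631.1 -21.5 181.5] rot [179.6  -0.4  28.3] w 30.0 F [ 0.2 -0.7 -0.6] d [  2.9   9.5 -31.5]
[[0.06,-0.07,0.29,0.01,-0.02,1],[0.06,-0.07,0.29,0.01,-0.02,1],[0.01,-0.02,0.06,0.01,-0.02,1],[0,0,0,0.01,-0.02,1],[0,0,0,0,-0.01,0.38],[0,0,0,0,0,0],[0,0,0,0,0,0],[0,0,0,0,0,0]] left [0. 0. 0.]
```

Request:
send_rows(
  series=[
    [0.06,-0.07,0.2,0,0,1],
    [0.06,-0.07,0.29,0,0,1],
    [0,0,0.1,0,0,1],
    [0,0,0,0,0,1],
    [0,0,0,0,0,0.2],
    [0,0,0,0,0,0],
    [0,0,0,0,0,0],
    [0,0,0,0,0,0],
  ],
)

```text
clock: 27.95
ee_pos: [634.5, -10.2, 155.1]
tcp_rot: [179.9, -0.6, 2.4]
ft_force: [-1.0, -0.1, -0.1]
gripper_width: 30.0
```

```bash
python3 -c "
from h import *
print(status.get_obs()['joints'].round(0))
plan([634,-12,60],2,vmax=0.4)
offc('w7.png')"
```

```text
[-36.  38.  52.  98. -34.  60. -60.]
t 27.95 pos [634.5 -10.2 155.1] rot [179.9  -0.6   2.4] w 30.0 F [-1.  -0.1 -0.1] d [ -0.5  -1.8 -95.1]
[[-0.01,0.01,0.4,0.02,-0.1,0.06],[0,0.01,0.4,0,0,0],[0,0.01,0.4,0,0,0],[0,0.01,0.4,0,0,0],[0,0.01,0.3,0,0,0],[0,0,0,0,0,0],[0,0,0,0,0,0],[0,0,0,0,0,0]] left [0. 0. 0.]
0.84 [245. 199.] [677.  28.] [[687.0, 42.0], [688.0, 15.0], [667.0, 14.0], [665.0, 42.0]]
0.76 [318. 286.] [632. -11.] [[645.0, 10.0], [647.0, -29.0], [619.0, -32.0], [617.0, 9.0]]
0.72 [310. 196.] [679.  -5.] [[691.0, 5.0], [691.0, -13.0], [668.0, -14.0], [667.0, 4.0]]
0.68 [401. 201.] [679. -51.] [[668.0, -37.0], [690.0, -37.0], [691.0, -64.0], [668.0, -66.0]]
[669.9 -69.   18.2] 0.93
[633.8  -7.8 139.4] 0.6
[671.8  -4.5  21.9] 0.58
```

View pics/w7.png

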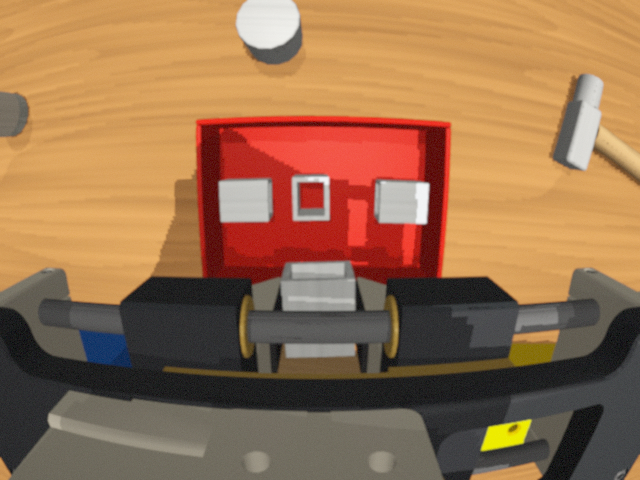

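All three are in the tray at (245,200), (310,197) and (403,202). Lowering the fourth in front of them.

Request:
send_rows(
  series=[
    [0,0.01,0.3,0,-0.1,0],
    [0,0.01,0.5,0,0,0],
    [0,0.01,0.5,0,0,0],
    [0,0,0.5,0,0,0],
    [0,0,0.3,0,0,0],
    [0,0,0.15,0,0,0],
    [0,0,0,0,0,0],
    [0,0,0,0,0,0],
  ],
)

```text
clock: 28.9
ee_pos: [634.5, -12.5, 34.6]
tcp_rot: [179.9, 0.2, 2.4]
ft_force: [-0.3, 0.4, -1.2]
gripper_width: 29.9
```

```bash
python3 -c "
from h import *
plan([634,-12,36],2,vmax=0.4)"
```

```text
t 28.9 pos [634.5 -12.5  34.6] rot [179.9   0.2   2.4] w 29.9 F [-0.3  0.4 -1.2] d [-0.5  0.5  1.4]
[[-0.01,-0.01,-0.03,0.01,0.03,0.07],[0,0,0,0,0,0],[0,0,0,0,0,0],[0,0,0,0,0,0],[0,0,0,0,0,0],[0,0,0,0,0,0],[0,0,0,0,0,0],[0,0,0,0,0,0]] left [0. 0. 0.]
```

Request:
send_rows(
  series=[
    [0,0,0,0,0,0],
    [0,0,0,0,0,0],
    [0,0,0,0,0,0],
    [0,0,-0.3,0,0,0],
    [0,0,-0.6,0,0,0],
    [0,0,-0.8,0,0,0],
    [0,0,-0.8,0,0,0],
    [0,0,-0.8,0,0,0],
  ],
  grip=120,
)

```text
clock: 29.7
ee_pos: [633.3, -12.3, 207.8]
tcp_rot: [179.9, 0.4, 2.3]
ft_force: [0.8, 0.6, 0.6]
gripper_width: 48.7
```

```bash
python3 -c "
from h import *
plan([510,20,240],-8,vmax=0.9)
offc('w8.png')"
```

```text
t 29.7 pos [633.3 -12.3 207.8] rot [179.9   0.4   2.3] w 48.7 F [0.8 0.6 0.6] d [-123.3   32.3   32.2]
[[-0.84,-0.26,-0.22,0.01,0.03,1],[-0.86,-0.17,-0.22,0.01,0.02,0.72],[-0.8,-0.09,-0.2,0,0,0],[0,0,0,0,0,0],[0,0,0,0,0,0],[0,0,0,0,0,0],[0,0,0,0,0,0],[0,0,0,0,0,0]] left [0. 0. 0.]
0.85 [309. 185.] [678.  -5.] [[689.0, 5.0], [690.0, -14.0], [666.0, -15.0], [665.0, 4.0]]
0.84 [386. 188.] [678. -55.] [[689.0, -40.0], [691.0, -69.0], [667.0, -71.0], [666.0, -41.0]]
0.66 [254. 187.] [675.  30.] [[687.0, 45.0], [687.0, 17.0], [664.0, 16.0], [663.0, 45.0]]
0.59 [318. 223.] [653. -12.] [[667.0, 0.0], [669.0, -22.0], [639.0, -25.0], [637.0, -2.0]]
[633.9  -8.7  14.6] 0.71
[669.9 -67.4  18.4] 0.64
[671.8  -4.2  21. ] 0.56
[660.9  49.9  15. ] 0.55
```

View pics/w8.png

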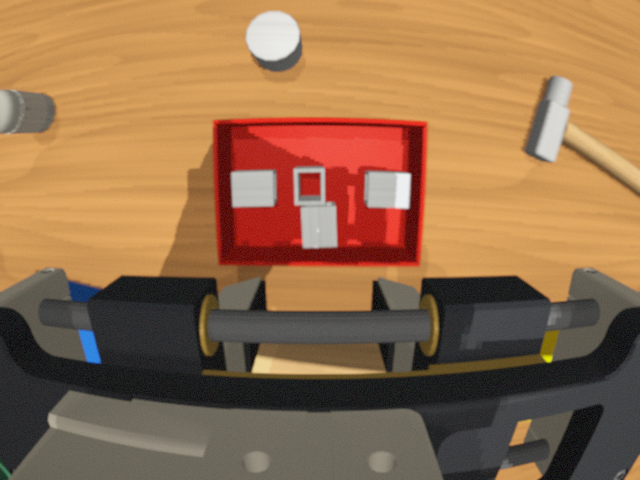

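All four offcuts are in the tray, at (254,187), (309,185), (386,188) and (318,225). Now I'll turn back to yaw 82 and measure the bores.

```bash
python3 -c "
from h import *
plan([510,60,240],82,vmax=0.6)"
```

```text
t 29.85 pos [635.4 -12.9 209.3] rot [179.9   0.    2.3] w 48.7 F [ 0.2  0.1 -0.4] d [-125.4   72.9   30.7]
[[-0.49,-0.32,-0.12,0,0,-1],[-0.46,-0.37,-0.12,0,0,-1],[-0.42,-0.41,-0.12,0,0,-1],[-0.37,-0.45,-0.12,0,0,-1],[-0.3,-0.46,-0.12,0,0,-1],[0,0,0,0,0,-1],[0,0,0,0,0,-1],[0,0,0,0,0,-1]] left [0. 0. 0.]
```

Request:
send_rows(
  series=[
    [-0.4,-0.3,-0.1,0,0,-1],
    [-0.46,-0.37,-0.1,0,0,-1],
    [-0.42,-0.41,-0.1,0,0,-1],
    [-0.37,-0.45,-0.1,0,0,-1],
    [-0.3,-0.46,-0.1,0,0,-1],
    [-0.2,-0.3,0,0,0,-1],
    [0,0,0,0,0,-1],
    [0,0,0,0,0,-1],
  ],
  grip=0,
)

```text
clock: 30.65
ee_pos: [488.3, 68.3, 233.5]
tcp_rot: [-179.8, 0.3, 52.2]
ft_force: [0.5, 0.2, 0.1]
gripper_width: 91.8
```

```bash
python3 -c "
from h import *
print(status.get_obs()['joints'].round(0))
plan([510,175,222],82,vmax=0.6)"
```

```text
[-52.  16.  48. 111. -14.  59. -35.]
t 30.65 pos [488.3  68.3 233.5] rot [-179.8    0.3   52.2] w 91.8 F [0.5 0.2 0.1] d [ 21.7 106.7 -11.5]
[[0.54,-0.26,0.06,-0.01,0.01,-1],[0.56,-0.21,0.06,-0.01,0.01,-1],[0.58,-0.15,0.06,-0.01,0.01,-1],[0.38,-0.06,0.04,-0.01,0.01,-1],[0,0,0,-0.01,0.01,-0.97],[0,0,0,0,0,0],[0,0,0,0,0,0],[0,0,0,0,0,0]] left [0. 0. 0.]
```

Request:
send_rows(
  series=[
    [0.5,-0.26,0.06,0,0,-1],
    [0.56,-0.21,0.06,0,0,-1],
    [0.5,-0.15,0.06,0,0,-1],
    [0.3,-0.06,0.04,0,0,-1],
    [0.1,0,0,0,0,-0.9],
    [0,0,0,0,0,0],
    [0,0,0,0,0,0],
    [0,0,0,0,0,0],
  ],
)

```text
clock: 31.45
ee_pos: [502.6, 172.7, 221.0]
tcp_rot: [-179.4, 0.2, 82.5]
ft_force: [-1.0, -0.8, -0.3]
gripper_width: 92.2
```

```bash
cat >> h.py <<'E'
def spots(cam,qs):
    for q in qs:
        print(q,[(np.round(d['xyz'],1).tolist(),round(float(d['conf']),2)) for d in cams.spot_point(cam,q)])
E
python3 -c "
from h import *
plan([510,175,222],82)
i=info('wrist'); im=save('wrist','w9.png'); np.savez('w9.npz',im=im,**i)
spots('wrist',['blue_store_bore0','stand','blue_file1','blue_kept'])
cams.capture('top'); spots('top',['blue_store_bore0','yellow_store_bore0','blue_file1','yellow_file1','stand','yellow_store','blue_store'])
"
```

```text
t 31.45 pos [502.6 172.7 221. ] rot [-179.4    0.2   82.5] w 92.2 F [-1.  -0.8 -0.3] d [7.4 2.3 1. ]
[[0.06,0.14,-0.02,-0.1,0.03,0.09],[0,0,0,0,0,0],[0,0,0,0,0,0],[0,0,0,0,0,0],[0,0,0,0,0,0],[0,0,0,0,0,0],[0,0,0,0,0,0],[0,0,0,0,0,0]] left [0. 0. 0.]
blue_store_bore0 [([515.6, 297.8, 82.7], 0.97), ([503.0, 190.3, 82.9], 0.73), ([511.3, 239.9, 85.9], 0.57), ([504.6, 18.4, -0.7], 0.35)]
stand [([501.3, 20.7, -0.1], 0.85)]
blue_file1 []
blue_kept [([510.6, 242.9, 15.0], 0.97)]
blue_store_bore0 [([498.9, 192.1, 87.5], 0.79), ([751.7, 298.4, -2.5], 0.71), ([634.8, -15.7, 15.4], 0.7), ([492.5, -234.0, 86.8], 0.58)]
yellow_store_bore0 [([492.8, -182.0, 84.8], 0.9), ([491.4, -237.6, 85.3], 0.68), ([506.0, 45.1, 21.3], 0.16)]
blue_file1 [([515.8, 90.5, 19.5], 0.64), ([498.6, -8.6, 16.5], 0.62)]
yellow_file1 [([506.5, 38.4, 19.1], 0.52)]
stand [([502.6, 12.0, 2.2], 0.61)]
yellow_store [([492.1, -230.5, -1.6], 0.88)]
blue_store []
```

View pics/w9.png

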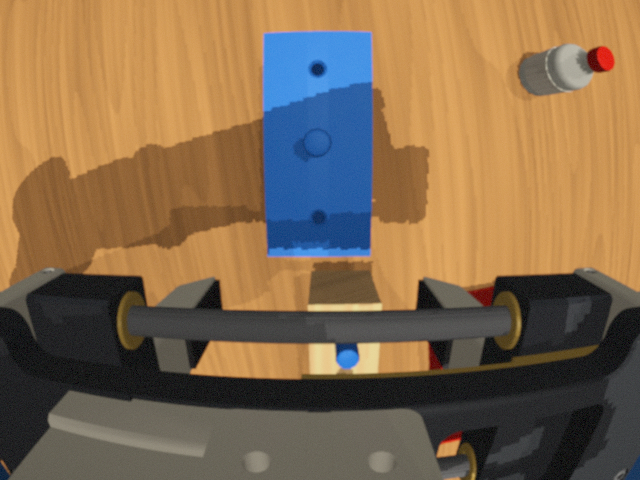

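```bash
cat >> h.py <<'E'
def dark(im,u,v,r=10):
    # centroid of darkest blob near u,v
    g=cv2.cvtColor(im,cv2.COLOR_RGB2GRAY).astype(float); p=g[v-r:v+r+1,u-r:u+r+1]
    bg=np.median(p); th=(bg+p.min())/2; m=(p<th).astype(np.uint8)
    n,l,s,c=cv2.connectedComponentsWithStats(m); k=min(range(1,n),key=lambda k:np.hypot(*(c[k]-r))-0.2*s[k,4])
    w=(bg-p)*(l==k); ys,xs=np.mgrid[-r:r+1,-r:r+1]
    return u+(w*xs).sum()/w.sum(), v+(w*ys).sum()/w.sum(), s[k,4]
E
python3 -c "
from h import *
z=np.load('w9.npz'); i={k:z[k] for k in z if k!='im'}; i={k:(v if v.ndim else float(v)) for k,v in i.items()}; im=z['im']
for u,v in [(318,69),(319,217)]:
    d=dark(im,u,v); print(np.round(d,1),back('wrist',d[0],d[1],85,i).round(1), back('wrist',d[0],d[1],83,i).round(1))
for u,v in [(265,33),(371,32),(371,255),(267,255)]: print(back('wrist',u,v,85,i).round(1))
print(back('wrist',317,142,130,i).round(1))
"
```

```text
[317.2  69.  115. ] [517.1 298.3  85. ] [517.1 298.8  83. ]
[318.4 217.4  89. ] [503.5 188.3  85. ] [503.5 188.   83. ]
[482.7 332.8  85. ]
[560.3 323.1  85. ]
[540. 154.  85.]
[460.1 164.2  85. ]
[510.4 243.4 130. ]
```

Back-projecting the wrist picture's bore marks at (317,69) and (318,217) gives blue bore2 ≈ (517.3,299) and bore0 ≈ (503.5,188). Next, a view of the stand.

```bash
python3 -c "
from h import *
plan([497,-50,222],82,vmax=0.8)"
```

```text
t 32.1 pos [502.8 173.4 221. ] rot [-179.4    0.2   82.7] w 91.9 F [-0.6  0.1 -0.3] d [  -5.8 -223.4    1. ]
[[-0.8,0.08,0,-0.1,0.03,0.11],[-0.79,0.09,0,0,0,0],[-0.79,0.09,0,0,0,0],[-0.79,0.09,0,0,0,0],[-0.79,0.09,0,0,0,0],[-0.47,0.05,0,0,0,0],[0,0,0,0,0,0],[0,0,0,0,0,0]] left [0. 0. 0.]
```

Request:
send_rows(
  series=[
    [-0.6,0.08,0,-0.1,0,0.1],
    [-0.79,0.09,0,0,0,0],
    [-0.79,0.09,0,0,0,0],
    [-0.79,0.09,0,0,0,0],
    [-0.7,0.09,0,0,0,0],
    [-0.4,0.05,0,0,0,0],
    [-0.1,0,0,0,0,0],
    [0,0,0,0,0,0],
  ],
)

```text
clock: 32.9
ee_pos: [499.4, -41.9, 221.8]
tcp_rot: [179.9, 0.1, 82.3]
ft_force: [-0.3, 0.7, 0.1]
gripper_width: 91.9
```

```bash
python3 -c "
from h import *
plan([497,-50,222],82)
i=info('wrist'); im=save('wrist','w10.png'); np.savez('w10.npz',im=im,**i)
spots('wrist',['stand','blue_file1','yellow_file1'])
for q in ['blue_file1','yellow_file1']:
  for d in cams.silhouettes('wrist',q):
    m=d['mask']; v,u=np.nonzero(m); print(q,d['conf'],u.min(),u.max(),v.min(),v.max())
"
```

```text
t 32.9 pos [499.4 -41.9 221.8] rot [1.799e+02 1.000e-01 8.230e+01] w 91.9 F [-0.3  0.7  0.1] d [-2.4 -8.1  0.2]
[[-0.17,-0.03,0,0.02,0.02,0.04],[0,0,0,0,0,0],[0,0,0,0,0,0],[0,0,0,0,0,0],[0,0,0,0,0,0],[0,0,0,0,0,0],[0,0,0,0,0,0],[0,0,0,0,0,0]] left [0. 0. 0.]
stand [([503.6, 21.4, -1.7], 0.89)]
blue_file1 [([515.0, 89.8, 17.3], 0.88), ([498.3, -12.5, 17.4], 0.73)]
yellow_file1 [([510.9, 40.8, 17.5], 0.89), ([503.1, 20.3, -0.2], 0.34)]
blue_file1 0.78 297 322 34 71
blue_file1 0.69 299 326 184 216
blue_file1 0.62 238 332 0 21
yellow_file1 0.76 297 325 110 139
```

View pics/w10.png

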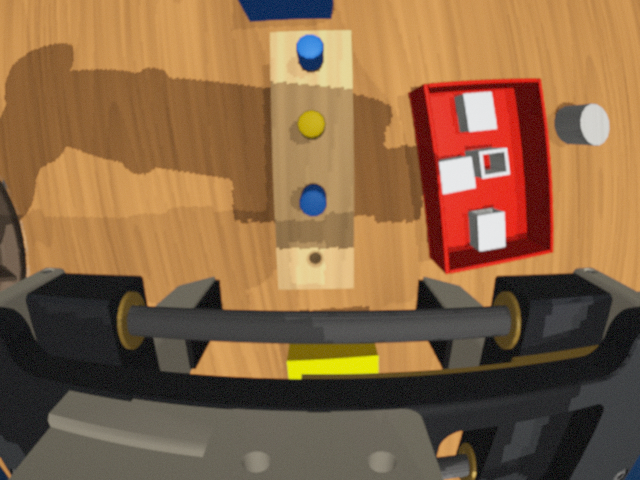

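```bash
python3 -c "
from h import *
z=np.load('w10.npz'); i={k:z[k] for k in z if k!='im'}; i={k:(v if v.ndim else float(v)) for k,v in i.items()}; im=z['im']
for u,v,h in [(309.5,46,130),(312,124,130),(313.5,201,130),(315.5,258,85)]:
    print(back('wrist',u,v,h,i).round(1))
for u,v in [(270,31),(351,30),(353,288),(279,288)]: print(back('wrist',u,v,85,i).round(1))
b=np.mean([back('wrist',u,v,85,i) for u,v in [(270,31),(351,30),(353,288),(279,288)]],0);print(b)
cv2.imwrite('pics/w10c.png',cv2.cvtColor(cv2.resize(im[20:280,250:380],None,fx=3,fy=2.2,interpolation=2),cv2.COLOR_RGB2BGR))
"
```

```text
[512.3  89.8 130. ]
[507.2  40.2 130. ]
[501.6  -7.3 130. ]
[495.6 -57.8  85. ]
[485.8 119.3  85. ]
[545.1 111.6  85. ]
[521.7 -86.6  85. ]
[463.4 -78.7  85. ]
[503.99919124  16.37476339  85.        ]
```

View pics/w10c.png

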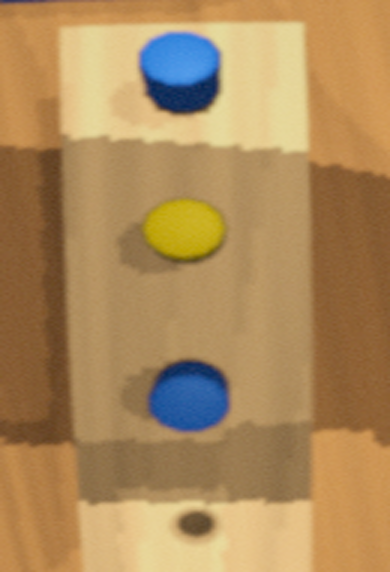

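```bash
python3 -c "
from h import *
plan([501.2,-8,150],83,vmax=0.4)"
```

```text
t 33.2 pos [499.6 -40.1 221.6] rot [1.799e+02 1.000e-01 8.250e+01] w 91.9 F [ 0.   0.  -0.4] d [  1.6  32.1 -71.6]
[[0.16,-0.01,0.36,0.02,0.02,-0.09],[0.16,-0.01,0.36,0,0,0],[0.16,-0.01,0.36,0,0,0],[0.15,-0.01,0.34,0,0,0],[0,0,0,0,0,0],[0,0,0,0,0,0],[0,0,0,0,0,0],[0,0,0,0,0,0]] left [0. 0. 0.]
```

Request:
send_rows(
  series=[
    [0.16,0,0.25,0,0,-0.1],
    [0.16,0,0.3,0,0,0],
    [0.16,0,0.35,0,0,0],
    [0.1,0,0.25,0,0,0],
    [0.04,0,0.15,0,0,0],
    [0,0,0,0,0,0],
    [0,0,0,0,0,0],
    [0,0,0,0,0,0],
  ],
)

```text
clock: 34.0
ee_pos: [503.4, -1.9, 150.4]
tcp_rot: [180.0, 0.1, 83.7]
ft_force: [1.3, 0.6, 0.5]
gripper_width: 92.2
```

```bash
python3 -c "
from h import *
plan([501.2,-8,115],83,vmax=0.25)"
```

```text
t 34.0 pos [503.4  -1.9 150.4] rot [1.80e+02 1.00e-01 8.37e+01] w 92.2 F [1.3 0.6 0.5] d [ -2.2  -6.1 -35.4]
[[-0.04,-0.01,0.25,0.01,0.02,0.11],[-0.04,-0.01,0.25,0,0,0],[-0.04,-0.01,0.22,0,0,0],[0,0,0,0,0,0],[0,0,0,0,0,0],[0,0,0,0,0,0],[0,0,0,0,0,0],[0,0,0,0,0,0]] left [0. 0. 0.]
```

Request:
send_rows(
  series=[
    [-0.04,-0.02,0.15,0,0,0.1],
    [-0.04,-0.02,0.25,0,0,0],
    [-0.04,0,0.2,0,0,0],
    [0,0,0.1,0,0,0],
    [0,0,0,0,0,0],
    [0,0,0,0,0,0],
    [0,0,0,0,0,0],
    [0,0,0,0,0,0],
  ],
)

```text
clock: 34.8
ee_pos: [501.1, -9.3, 113.2]
tcp_rot: [179.9, 0.1, 82.9]
ft_force: [0.3, -0.9, 0.7]
gripper_width: 91.7
```

```bash
python3 -c "
from h import *
plan([501.2,-8,115],83,vmax=0.25)"
```

```text
t 34.8 pos [501.1  -9.3 113.2] rot [1.799e+02 1.000e-01 8.290e+01] w 91.7 F [ 0.3 -0.9  0.7] d [0.1 1.3 1.8]
[[0.03,0,-0.04,0.02,0.02,-0.01],[0,0,0,0,0,0],[0,0,0,0,0,0],[0,0,0,0,0,0],[0,0,0,0,0,0],[0,0,0,0,0,0],[0,0,0,0,0,0],[0,0,0,0,0,0]] left [0. 0. 0.]
```

Closing on the handle.

Request:
send_rows(
  series=[
    [0.02,0,0,0,0,0],
    [0,0,0,0,0,0],
    [0,0,0,0,0,0],
    [0,0,0,0,0,0],
    [0,0,0,0,0,0],
    [0,0,0,0,0,0],
    [0,0,0,0,0,0],
    [0,0,0,0,0,0],
  ],
  grip=255,
)

```text
clock: 35.6
ee_pos: [501.9, -7.8, 114.0]
tcp_rot: [179.8, 0.1, 83.0]
ft_force: [-0.0, -0.1, -0.0]
gripper_width: 32.5
```

Request:
send_rows(
  series=[
    [0,0,0,0,0,0],
    [0,0,0,0,0,0],
    [0,0,0,0,0,0],
    [0,0,0,0,0,0],
    [0,0,0,0,0,0],
    [0,0,0,0,0,0],
    [0,0,0,0,0,0],
    [0,0,0,0,0,0],
  ],
)

```text
clock: 36.4
ee_pos: [501.8, -7.9, 113.9]
tcp_rot: [179.8, 0.1, 83.0]
ft_force: [-0.5, -0.4, 0.6]
gripper_width: 17.8
```

```bash
python3 -c "
from h import *
print(status.get_obs()['joints'].round(0))
plan([501.2,-8,210],83,vmax=0.3)"
```

```text
[-32.  26.  36. 118. -22.  43.  10.]
t 36.4 pos [501.8  -7.9 113.9] rot [1.798e+02 1.000e-01 8.300e+01] w 17.8 F [-0.5 -0.4  0.6] d [-0.6 -0.1 96.1]
[[0,0,-0.3,0.04,0.01,-0.01],[0,0,-0.3,0,0,0],[0,0,-0.3,0,0,0],[0,0,-0.3,0,0,0],[0,0,-0.3,0,0,0],[0,0,-0.3,0,0,0],[0,0,-0.12,0,0,0],[0,0,0,0,0,0]] left [0. 0. 0.]
```

Request:
send_rows(
  series=[
    [0,0,-0.2,0,0,0],
    [0,0,-0.35,0,0,0],
    [0,0,-0.4,0,0,0],
    [0,0,-0.4,0,0,0],
    [0,0,-0.4,0,0,0],
    [0,0,-0.5,0,0,0],
    [0,0,-0.4,0,0,0],
    [0,0,-0.2,0,0,0],
  ],
)

```text
clock: 37.2
ee_pos: [499.6, -9.1, 264.5]
tcp_rot: [180.0, 0.2, 82.8]
ft_force: [0.7, 1.0, -1.5]
gripper_width: 17.6
```

```bash
python3 -c "
from h import *
save('wrist','w11.png')
plan([503.5,188,250],83,vmax=0.85)"
```

```text
t 37.25 pos [500.1  -9.2 265.4] rot [1.799e+02 1.000e-01 8.280e+01] w 17.9 F [ 0.3 -0.2  1. ] d [  3.4 197.2 -15.4]
[[0.84,-0.09,0.06,0.02,0.02,-0.04],[0.84,-0.09,0.07,0,0,0],[0.84,-0.09,0.07,0,0,0],[0.84,-0.09,0.07,0,0,0],[0.55,-0.06,0.04,0,0,0],[0,0,0,0,0,0],[0,0,0,0,0,0],[0,0,0,0,0,0]] left [0. 0. 0.]
```

View pics/w11.png

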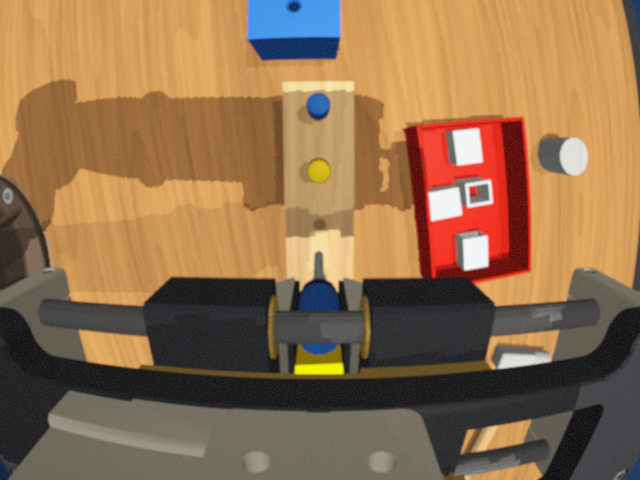

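The file is held (handle at (320,315), blade tip near (319,257)) and four offcuts still sit in the tray. Moving to blue bore0.

Request:
send_rows(
  series=[
    [0.6,-0.09,0,0,0,0],
    [0.84,-0.09,0.05,0,0,0],
    [0.84,-0.09,0.05,0,0,0],
    [0.8,-0.07,0.05,0,0,0],
    [0.5,-0.06,0.05,0,0,0],
    [0.2,0,0,0,0,0],
    [0.05,0,0,0,0,0],
    [0,0,0,0,0,0],
  ],
)

```text
clock: 38.05
ee_pos: [503.5, 186.5, 252.2]
tcp_rot: [180.0, 0.3, 82.5]
ft_force: [-0.3, 1.4, -1.6]
gripper_width: 17.5
```

```bash
python3 -c "
from h import *
plan([503.5,188,195],83,vmax=0.3)
s=status.get_obs(); R=Ro.from_euler('xyz',s['tcp_rot'],degrees=True); tip=s['ee_pos']+R.apply([0,0,97]); print(tip,proj('wrist',tip))
save('wrist','w12.png')"
```

```text
t 38.05 pos [503.5 186.5 252.2] rot [180.    0.3  82.5] w 17.5 F [-0.3  1.4 -1.6] d [  0.    1.5 -57.2]
[[0.01,0,0.3,0.01,0.05,-0.09],[0.01,0,0.3,0,0,0],[0.01,0,0.3,0,0,0],[0.01,0,0.24,0,0,0],[0,0,0,0,0,0],[0,0,0,0,0,0],[0,0,0,0,0,0],[0,0,0,0,0,0]] left [0. 0. 0.]
[503.49437729 186.03067277 155.17453302] [317.90902715 252.37831107]
```

View pics/w12.png

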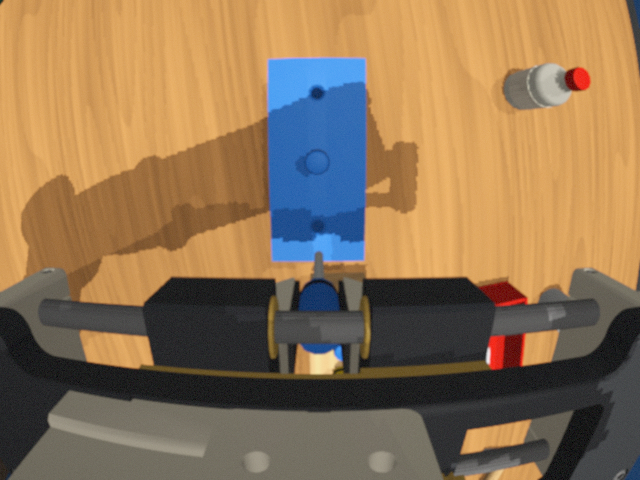

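The tip shows at (319,252), matching the prediction (318,252); the bore is at (318,226). Lowering to just above the mouth.

Request:
send_rows(
  series=[
    [0.01,0,0.2,0,0.05,-0.05],
    [0.01,0,0.25,0,0,0],
    [0,0,0.25,0,0,0],
    [0,0,0.2,0,0,0],
    [0,0,0.15,0,0,0],
    [0,0,0.08,0,0,0],
    [0,0,0,0,0,0],
    [0,0,0,0,0,0],
  ],
)

```text
clock: 38.9
ee_pos: [503.8, 181.3, 190.2]
tcp_rot: [180.0, 0.1, 82.3]
ft_force: [-0.5, 0.1, 0.0]
gripper_width: 17.1
```

```bash
python3 -c "
from h import *
plan([503.5,188,187],83,vmax=0.3)
s=status.get_obs(); R=Ro.from_euler('xyz',s['tcp_rot'],degrees=True); tip=s['ee_pos']+R.apply([0,0,97]); print(tip,proj('wrist',tip))
save('wrist','w13.png',(240,150,400,300),4)
i=info('wrist'); print(back('wrist',320,250,85,i))"
```

```text
t 38.9 pos [503.8 181.3 190.2] rot [1.80e+02 1.00e-01 8.23e+01] w 17.1 F [-0.5  0.1  0. ] d [-0.3  6.7 -3.2]
[[0.13,-0.02,0.06,0,0.01,-0.12],[0,0,0,0,0,0],[0,0,0,0,0,0],[0,0,0,0,0,0],[0,0,0,0,0,0],[0,0,0,0,0,0],[0,0,0,0,0,0],[0,0,0,0,0,0]] left [0. 0. 0.]
[503.79387076 181.24717383  93.20282255] [317.85913896 252.34456802]
[505.1522066  180.40970368  85.        ]
```

View pics/w13.png

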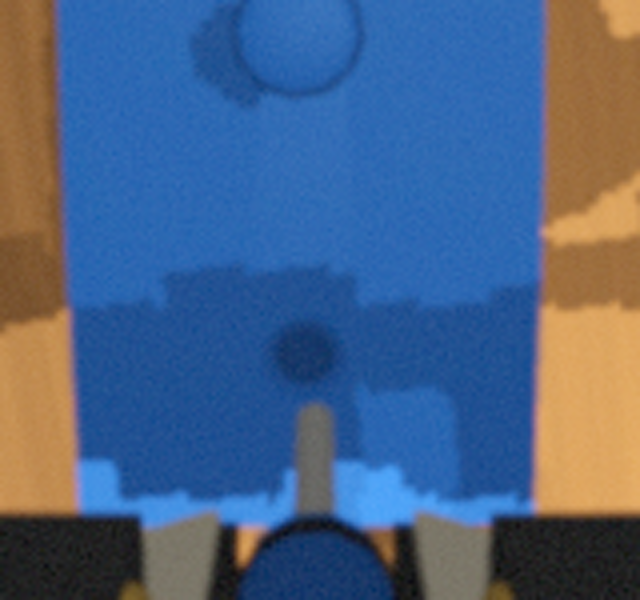

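```bash
python3 -c "
from h import *
i=info('wrist'); print(back('wrist',316.3,238,85,i),back('wrist',316.3,238,84,i), back('wrist',318.8,252,93.2,i))"
```

```text
[503.79625071 189.07043993  85.        ] [503.75655217 188.82790901  84.        ] [504.46786537 181.44105129  93.2       ]
```

Request:
send_rows(
  series=[
    [0.07,-0.02,0,0,0,-0.1],
    [0.07,-0.02,0,0,0,0],
    [0,0,0,0,0,0],
    [0,0,0,0,0,0],
    [0,0,0,0,0,0],
    [0,0,0,0,0,0],
    [0,0,0,0,0,0],
    [0,0,0,0,0,0],
  ],
)

```text
clock: 39.75
ee_pos: [503.4, 190.0, 191.7]
tcp_rot: [179.9, -0.1, 83.0]
ft_force: [0.6, -0.9, 0.5]
gripper_width: 17.6
```

```bash
python3 -c "
from h import *
plan([503,188.5,187],83,vmax=0.3)
save('wrist','w14.png',(240,150,400,300),4)"
```

```text
t 39.75 pos [503.4 190.  191.7] rot [ 1.799e+02 -1.000e-01  8.300e+01] w 17.6 F [ 0.6 -0.9  0.5] d [-0.4 -1.5 -4.7]
[[-0.03,0,0.09,0.02,-0.01,0],[0,0,0,0,0,0],[0,0,0,0,0,0],[0,0,0,0,0,0],[0,0,0,0,0,0],[0,0,0,0,0,0],[0,0,0,0,0,0],[0,0,0,0,0,0]] left [0. 0. 0.]
```

View pics/w14.png

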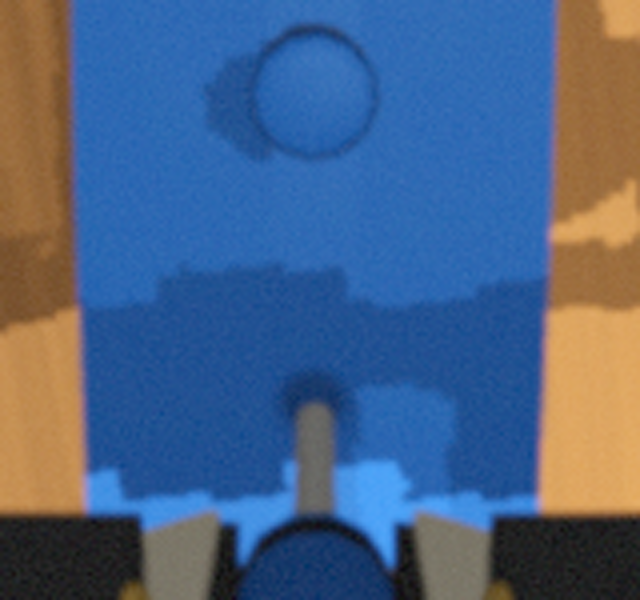

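Request:
send_rows(
  series=[
    [-0.03,0,0.05,0,0,0],
    [0,0,0.08,0,0,0],
    [0,0,0.08,0,0,0],
    [0,0,0.08,0,0,0],
    [0,0,0.05,0,0,0],
    [0,0,0,0,0,0],
    [0,0,0,0,0,0],
    [0,0,0,0,0,0],
  ],
)

```text
clock: 40.6
ee_pos: [503.0, 188.1, 172.6]
tcp_rot: [179.9, -0.0, 83.0]
ft_force: [0.2, -1.0, -0.4]
gripper_width: 17.6
```

```bash
python3 -c "
from h import *
plan([503,188.5,160],83,vmax=0.3)"
```

```text
t 40.6 pos [503.  188.1 172.6] rot [179.9  -0.   83. ] w 17.6 F [ 0.2 -1.  -0.4] d [  0.    0.4 -12.6]
[[0.01,0,0.25,0.01,0,0],[0,0,0,0,0,0],[0,0,0,0,0,0],[0,0,0,0,0,0],[0,0,0,0,0,0],[0,0,0,0,0,0],[0,0,0,0,0,0],[0,0,0,0,0,0]] left [0. 0. 0.]
```

The tip is inside the bore (z ≈ 76) with no force. Pushing down.

Request:
send_rows(
  series=[
    [0,0,0.12,0,0,0],
    [0,0,0.18,0,0,0],
    [0,0,0.2,0,0,0],
    [0,0,0.2,0,0,0],
    [0,0,0.18,0,0,0],
    [0,0,0.12,0,0,0],
    [0,0,0.05,0,0,0],
    [0,0,0,0,0,0],
  ],
)

```text
clock: 41.4
ee_pos: [502.6, 188.0, 114.5]
tcp_rot: [180.0, 0.0, 83.0]
ft_force: [-0.1, 0.1, -0.1]
gripper_width: 17.5
```

```bash
python3 -c "
from h import *
plan([503,188.5,113],83,vmax=0.3)"
```

```text
t 41.4 pos [502.6 188.  114.5] rot [180.   0.  83.] w 17.5 F [-0.1  0.1 -0.1] d [ 0.4  0.5 -1.5]
[[0.01,0.01,0.03,0,0.01,0],[0,0,0,0,0,0],[0,0,0,0,0,0],[0,0,0,0,0,0],[0,0,0,0,0,0],[0,0,0,0,0,0],[0,0,0,0,0,0],[0,0,0,0,0,0]] left [0. 0. 0.]
```

Request:
send_rows(
  series=[
    [0,0,0.02,0,0,0],
    [0,0,0.02,0,0,0],
    [0,0,0.02,0,0,0],
    [0,0,0.02,0,0,0],
    [0,0,0,0,0,0],
    [0,0,0,0,0,0],
    [0,0,0,0,0,0],
    [0,0,0,0,0,0],
  ],
)

```text
clock: 42.2
ee_pos: [503.7, 188.3, 115.1]
tcp_rot: [179.9, -0.2, 83.0]
ft_force: [-0.2, 0.1, -0.5]
gripper_width: 17.3
```

Request:
send_rows(
  series=[
    [0,0,0.06,0,0,0],
    [0,0,0.05,0,0,0],
    [0,0,0.05,0,0,0],
    [0,0,0,0,0,0],
    [0,0,0,0,0,0],
    [0,0,0,0,0,0],
    [0,0,0,0,0,0],
    [0,0,0,0,0,0],
  ],
)

```text
clock: 43.0
ee_pos: [504.3, 189.2, 112.5]
tcp_rot: [179.9, -0.6, 83.0]
ft_force: [-1.0, -0.5, 2.4]
gripper_width: 17.3
```

The handle has met the block (z 112.5, below the 113.9 it had in the stand, 2.4 N up). Releasing and rising.

Request:
send_rows(
  series=[
    [0,0,0,0,0,0],
    [0,0,0,0,0,0],
    [0,0,0,0,0,0],
    [0,0,0,0,0,0],
    [0,0,0,0,0,0],
    [0,0,-0.2,0,0,0],
    [0,0,-0.5,0,0,0],
    [0,0,-0.7,0,0,0],
  ],
  grip=60,
)

```text
clock: 43.8
ee_pos: [501.5, 187.4, 181.2]
tcp_rot: [-179.7, -0.2, 82.9]
ft_force: [0.4, 0.3, 0.6]
gripper_width: 69.6
```

```bash
python3 -c "
from h import *
print(status.get_obs()['joints'].round(0))
plan([511,70,222],83,vmax=0.85)
save('wrist','w15.png')"
```

```text
[-52.  23.  35. 109. -17.  53. -16.]
t 43.8 pos [501.5 187.4 181.2] rot [-179.7   -0.2   82.9] w 69.6 F [0.4 0.3 0.6] d [   9.5 -117.4   40.8]
[[-0.79,0.16,-0.28,-0.05,-0.04,-0.01],[-0.79,0.16,-0.28,0,0,0],[-0.73,0.15,-0.26,0,0,0],[0,0,0,0,0,0],[0,0,0,0,0,0],[0,0,0,0,0,0],[0,0,0,0,0,0],[0,0,0,0,0,0]] left [0. 0. 0.]
```

View pics/w15.png

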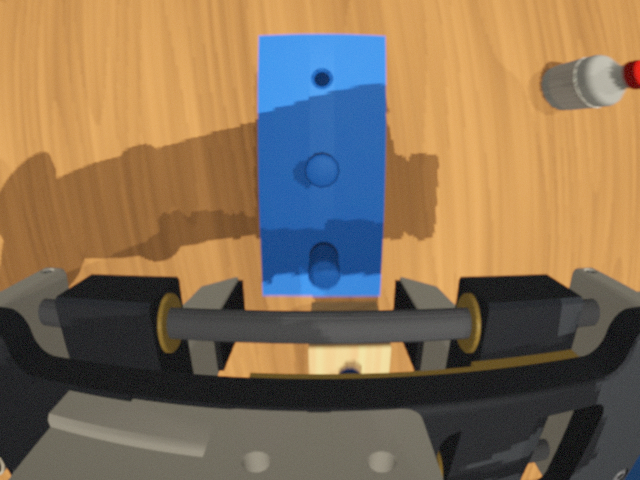

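The file stands in bore0 at (324,260). Next is the blue file at stand y +75.

```bash
python3 -c "
from h import *
plan([512.5,90.5,175],83,vmax=0.6)"
```

```text
t 43.85 pos [504.6 187.9 187.1] rot [179.9  -0.5  82.9] w 69.9 F [ 3.3 -0.4  4.5] d [  7.9 -97.4 -12.1]
[[-0.58,0.12,0.07,0.01,-0.08,-0.02],[-0.58,0.12,0.07,0,0,0],[-0.58,0.12,0.07,0,0,0],[-0.16,0.03,0.02,0,0,0],[0,0,0,0,0,0],[0,0,0,0,0,0],[0,0,0,0,0,0],[0,0,0,0,0,0]] left [0. 0. 0.]
```

Request:
send_rows(
  series=[
    [-0.5,0.12,0,0,-0.08,0],
    [-0.58,0.12,0.05,0,0,0],
    [-0.45,0.1,0.05,0,0,0],
    [-0.2,0.03,0.05,0,0,0],
    [-0.1,0,0,0,0,0],
    [0,0,0,0,0,0],
    [0,0,0,0,0,0],
    [0,0,0,0,0,0],
  ],
  grip=0,
)

```text
clock: 44.65
ee_pos: [514.4, 96.3, 185.1]
tcp_rot: [179.5, -0.4, 83.2]
ft_force: [0.1, -0.3, 0.6]
gripper_width: 91.8
```

```bash
python3 -c "
from h import *
plan([512.5,90.5,150],83,vmax=0.3)"
```

```text
t 44.65 pos [514.4  96.3 185.1] rot [179.5  -0.4  83.2] w 91.8 F [ 0.1 -0.3  0.6] d [ -1.9  -5.8 -35.1]
[[-0.05,-0.01,0.3,0.08,-0.07,0.03],[-0.05,-0.01,0.3,0,0,0],[-0.02,0,0.11,0,0,0],[0,0,0,0,0,0],[0,0,0,0,0,0],[0,0,0,0,0,0],[0,0,0,0,0,0],[0,0,0,0,0,0]] left [0. 0. 0.]
```

Request:
send_rows(
  series=[
    [-0.06,-0.02,0.2,0.08,-0.07,0],
    [-0.06,-0.02,0.3,0,0,0],
    [0,0,0.35,0,0,0],
    [0,0,0.3,0,0,0],
    [0,0,0.15,0,0,0],
    [0,0,0.05,0,0,0],
    [0,0,0,0,0,0],
    [0,0,0,0,0,0],
  ],
)

```text
clock: 45.45
ee_pos: [510.9, 94.2, 112.3]
tcp_rot: [-179.8, 0.1, 83.6]
ft_force: [0.3, -0.9, 0.4]
gripper_width: 91.4
```

```bash
python3 -c "
from h import *
plan([512.5,90.5,114],83,vmax=0.3)"
```

```text
t 45.45 pos [510.9  94.2 112.3] rot [-1.798e+02  1.000e-01  8.360e+01] w 91.4 F [ 0.3 -0.9  0.4] d [ 1.6 -3.7  1.7]
[[-0.07,0.04,-0.03,-0.03,0.02,0.1],[0,0,0,0,0,0],[0,0,0,0,0,0],[0,0,0,0,0,0],[0,0,0,0,0,0],[0,0,0,0,0,0],[0,0,0,0,0,0],[0,0,0,0,0,0]] left [0. 0. 0.]
```

Request:
send_rows(
  series=[
    [-0.07,0.04,-0.02,0,0,0.1],
    [0,0,0,0,0,0],
    [0,0,0,0,0,0],
    [0,0,0,0,0,0],
    [0,0,0,0,0,0],
    [0,0,0,0,0,0],
    [0,0,0,0,0,0],
    [0,0,0,0,0,0],
  ],
)

```text
clock: 46.25
ee_pos: [513.9, 90.5, 115.3]
tcp_rot: [-180.0, 0.0, 82.9]
ft_force: [-0.4, 1.6, -0.3]
gripper_width: 91.5
```

Request:
send_rows(
  series=[
    [0,0,0,0,0,0],
    [0,0,0,0,0,0],
    [0,0,0,0,0,0],
    [0,0,0,0,0,0],
    [0,0,0,0,0,0],
    [0,0,0,0,0,0],
    [0,0,0,0,0,0],
    [0,0,0,0,0,0],
  ],
  grip=255,
)

```text
clock: 47.05
ee_pos: [513.8, 90.5, 115.2]
tcp_rot: [-180.0, 0.0, 82.9]
ft_force: [0.7, 0.2, -0.2]
gripper_width: 32.5
```

Request:
send_rows(
  series=[
    [0,0,0,0,0,0],
    [0,0,0,0,0,0],
    [0,0,0,0,0,0],
    [0,0,0,0,0,0],
    [0,0,0,0,0,0],
    [0,0,0,0,0,0],
    [0,0,0,0,0,0],
    [0,0,0,0,0,0],
  ],
)

```text
clock: 47.85
ee_pos: [513.7, 90.5, 115.1]
tcp_rot: [-180.0, 0.0, 82.9]
ft_force: [0.3, 0.1, -0.1]
gripper_width: 17.3
```

Request:
send_rows(
  series=[
    [0,0,-0.2,0,0,0],
    [0,0,-0.35,0,0,0],
    [0,0,-0.4,0,0,0],
    [0,0,-0.4,0,0,0],
    [0,0,-0.4,0,0,0],
    [0,0,-0.5,0,0,0],
    [0,0,-0.4,0,0,0],
    [0,0,-0.2,0,0,0],
  ],
)

```text
clock: 48.65
ee_pos: [512.6, 89.1, 266.0]
tcp_rot: [-179.9, 0.1, 82.8]
ft_force: [0.2, 0.3, -1.0]
gripper_width: 17.3
```

```bash
python3 -c "
from h import *
plan([516.5,298.5,255],83,vmax=0.85)"
```

```text
t 48.65 pos [512.6  89.1 266. ] rot [-1.799e+02  1.000e-01  8.280e+01] w 17.3 F [ 0.2  0.3 -1. ] d [  3.9 209.4 -11. ]
[[0.84,-0.09,0.04,-0.02,0.02,-0.03],[0.84,-0.09,0.04,0,0,0],[0.84,-0.09,0.04,0,0,0],[0.84,-0.09,0.04,0,0,0],[0.79,-0.08,0.04,0,0,0],[0,0,0,0,0,0],[0,0,0,0,0,0],[0,0,0,0,0,0]] left [0. 0. 0.]
```

Request:
send_rows(
  series=[
    [0.6,-0.09,0,0,0,0],
    [0.84,-0.09,0,0,0,0],
    [0.84,-0.09,0,0,0,0],
    [0.84,-0.09,0,0,0,0],
    [0.65,-0.06,0,0,0,0],
    [0.25,0,0,0,0,0],
    [0.05,0,0,0,0,0],
    [0,0,0,0,0,0],
  ],
)

```text
clock: 49.45
ee_pos: [518.3, 297.3, 268.6]
tcp_rot: [180.0, 0.1, 82.4]
ft_force: [0.6, -1.1, -0.3]
gripper_width: 17.2
```

```bash
python3 -c "
from h import *
plan([516.5,298.5,190],83,vmax=0.35)"
```

```text
t 49.45 pos [518.3 297.3 268.6] rot [1.80e+02 1.00e-01 8.24e+01] w 17.2 F [ 0.6 -1.1 -0.3] d [ -1.8   1.2 -78.6]
[[0,-0.01,0.35,0,0.02,-0.09],[0,-0.01,0.35,0,0,0],[0,-0.01,0.35,0,0,0],[0,-0.01,0.35,0,0,0],[0,0,0.17,0,0,0],[0,0,0,0,0,0],[0,0,0,0,0,0],[0,0,0,0,0,0]] left [0. 0. 0.]
```

Request:
send_rows(
  series=[
    [0.01,-0.01,0.25,0,0,-0.1],
    [0.01,-0.01,0.3,0,0,0],
    [0.01,-0.01,0.35,0,0,0],
    [0.01,0,0.3,0,0,0],
    [0,0,0.2,0,0,0],
    [0,0,0.1,0,0,0],
    [0,0,0,0,0,0],
    [0,0,0,0,0,0],
  ],
)

```text
clock: 50.25
ee_pos: [518.7, 286.3, 189.2]
tcp_rot: [179.9, 0.3, 82.3]
ft_force: [-0.9, -1.0, -0.1]
gripper_width: 17.5
```

```bash
python3 -c "
from h import *
plan([516.5,298.5,190],83,vmax=0.35)
i=info('wrist'); im=save('wrist','w16.png',(240,150,400,300),4)
np.savez('w16.npz',**i)
s=status.get_obs(); R=Ro.from_euler('xyz',s['tcp_rot'],degrees=True); tip=s['ee_pos']+R.apply([0,0,98]); print(tip,proj('wrist',tip,i),proj('wrist',[517.2,299,85],i))
"
```

```text
t 50.25 pos [518.7 286.3 189.2] rot [179.9   0.3  82.3] w 17.5 F [-0.9 -1.  -0.1] d [-2.2 12.2  0.8]
[[0.24,-0.08,-0.02,0.01,0.04,-0.11],[0,0,0,0,0,0],[0,0,0,0,0,0],[0,0,0,0,0,0],[0,0,0,0,0,0],[0,0,0,0,0,0],[0,0,0,0,0,0],[0,0,0,0,0,0]] left [0. 0. 0.]
[518.80106268 285.91221044  91.28931134] [317.9937063  251.87659093] [313.00190517 230.90347074]
```

View pics/w16.png

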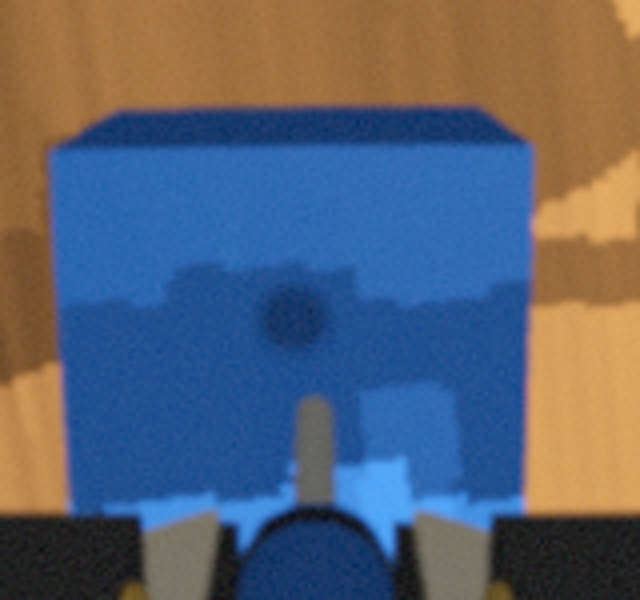

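Request:
send_rows(
  series=[
    [0.09,-0.03,-0.03,0,0.04,-0.1],
    [0.1,-0.03,0,0,0,0],
    [0.07,-0.02,0,0,0,0],
    [0,0,0,0,0,0],
    [0,0,0,0,0,0],
    [0,0,0,0,0,0],
    [0,0,0,0,0,0],
    [0,0,0,0,0,0],
  ],
)

```text
clock: 51.1
ee_pos: [516.9, 302.3, 192.7]
tcp_rot: [179.8, -0.1, 83.1]
ft_force: [-0.0, -0.9, -0.8]
gripper_width: 17.0
```

```bash
python3 -c "
from h import *
plan([516.7,299.2,180],83,vmax=0.1)
i=info('wrist'); im=save('wrist','w17.png',(240,150,400,300),4)
print(proj('wrist',[517.2,299.5,85],i))
"
```

```text
t 51.1 pos [516.9 302.3 192.7] rot [ 1.798e+02 -1.000e-01  8.310e+01] w 17.0 F [-0.  -0.9 -0.8] d [ -0.2  -3.1 -12.7]
[[-0.02,0,0.1,0.03,-0.02,0.01],[-0.02,0,0.1,0,0,0],[-0.01,0,0.06,0,0,0],[0,0,0,0,0,0],[0,0,0,0,0,0],[0,0,0,0,0,0],[0,0,0,0,0,0],[0,0,0,0,0,0]] left [0. 0. 0.]
[318.37897474 252.313103  ]
```

View pics/w17.png

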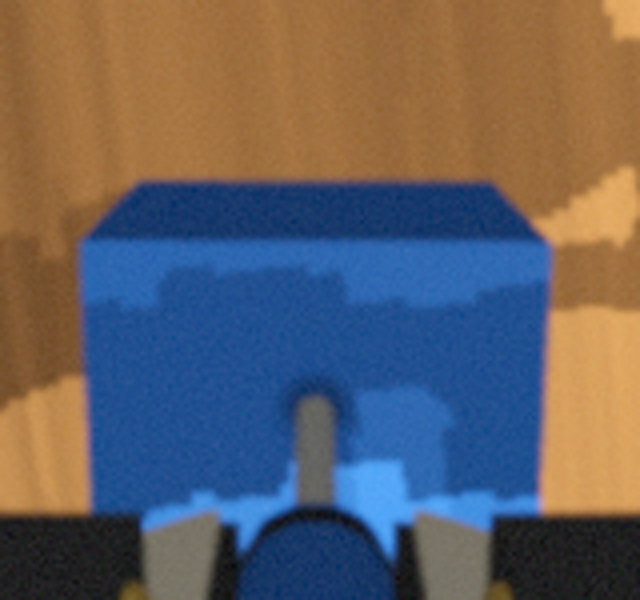

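Request:
send_rows(
  series=[
    [-0.06,0,0,0,0,0],
    [0,0,0.05,0,0,0],
    [0,0,0.08,0,0,0],
    [0,0,0.05,0,0,0],
    [0,0,0,0,0,0],
    [0,0,0,0,0,0],
    [0,0,0,0,0,0],
    [0,0,0,0,0,0],
  ],
)

```text
clock: 51.95
ee_pos: [516.5, 298.6, 182.6]
tcp_rot: [179.8, -0.1, 83.0]
ft_force: [0.5, 0.9, -0.4]
gripper_width: 17.4
```

```bash
python3 -c "
from h import *
plan([516.7,299.2,170],83,vmax=0.1)
"
```

```text
t 51.95 pos [516.5 298.6 182.6] rot [ 1.798e+02 -1.000e-01  8.300e+01] w 17.4 F [ 0.5  0.9 -0.4] d [  0.2   0.6 -12.6]
[[0,0,0.1,0.03,-0.02,0.01],[0,0,0.1,0,0,0],[0,0,0.05,0,0,0],[0,0,0,0,0,0],[0,0,0,0,0,0],[0,0,0,0,0,0],[0,0,0,0,0,0],[0,0,0,0,0,0]] left [0. 0. 0.]
```

Request:
send_rows(
  series=[
    [0.01,0,0.08,0,0,0],
    [0,0,0.1,0,0,0],
    [0,0,0.1,0,0,0],
    [0,0,0.1,0,0,0],
    [0,0,0.05,0,0,0],
    [0,0,0,0,0,0],
    [0,0,0,0,0,0],
    [0,0,0,0,0,0],
  ],
)

```text
clock: 52.75
ee_pos: [516.5, 299.2, 158.7]
tcp_rot: [179.8, -0.1, 83.0]
ft_force: [0.3, -0.5, 0.1]
gripper_width: 17.3
```

Request:
send_rows(
  series=[
    [0,0,0.1,0,0,0],
    [0,0,0.15,0,0,0],
    [0,0,0.2,0,0,0],
    [0,0,0.2,0,0,0],
    [0,0,0.12,0,0,0],
    [0,0,0.07,0,0,0],
    [0,0,0,0,0,0],
    [0,0,0,0,0,0],
  ],
)

```text
clock: 53.55
ee_pos: [516.8, 299.6, 114.5]
tcp_rot: [179.9, -0.2, 83.0]
ft_force: [-0.7, -1.0, 1.3]
gripper_width: 17.3
```

Request:
send_rows(
  series=[
    [0,0,0.06,0,0,0],
    [0,0,0.05,0,0,0],
    [0,0,0.05,0,0,0],
    [0,0,0,0,0,0],
    [0,0,0,0,0,0],
    [0,0,0,0,0,0],
    [0,0,0,0,0,0],
    [0,0,0,0,0,0],
  ],
)

```text
clock: 54.35
ee_pos: [517.4, 300.2, 113.6]
tcp_rot: [179.9, -0.6, 83.0]
ft_force: [-1.7, -0.3, 4.8]
gripper_width: 17.6
```

It is seated (z 113.6, 4.8 N up). Releasing.

Request:
send_rows(
  series=[
    [0,0,0,0,0,0],
    [0,0,0,0,0,0],
    [0,0,0,0,0,0],
    [0,0,0,0,0,0],
    [0,0,0,0,0,0],
    [0,0,-0.2,0,0,0],
    [0,0,-0.5,0,0,0],
    [0,0,-0.7,0,0,0],
  ],
  grip=60,
)

```text
clock: 55.15
ee_pos: [514.5, 298.2, 181.5]
tcp_rot: [-179.7, -0.2, 83.0]
ft_force: [0.8, 0.5, -0.0]
gripper_width: 69.4
```

```bash
python3 -c "
from h import *
plan([507,41,185],83,vmax=0.9)
save('wrist','w18.png')"
```

```text
t 55.15 pos [514.5 298.2 181.5] rot [-179.7   -0.2   83. ] w 69.4 F [ 0.8  0.5 -0. ] d [  -7.5 -257.2    3.5]
[[-0.9,0.08,-0.02,-0.05,-0.03,0],[-0.9,0.08,-0.01,0,0,0],[-0.9,0.08,-0.01,0,0,0],[-0.9,0.08,-0.01,0,0,0],[-0.9,0.08,-0.01,0,0,0],[-0.64,0.06,-0.01,0,0,0],[0,0,0,0,0,0],[0,0,0,0,0,0]] left [0. 0. 0.]
```

View pics/w18.png

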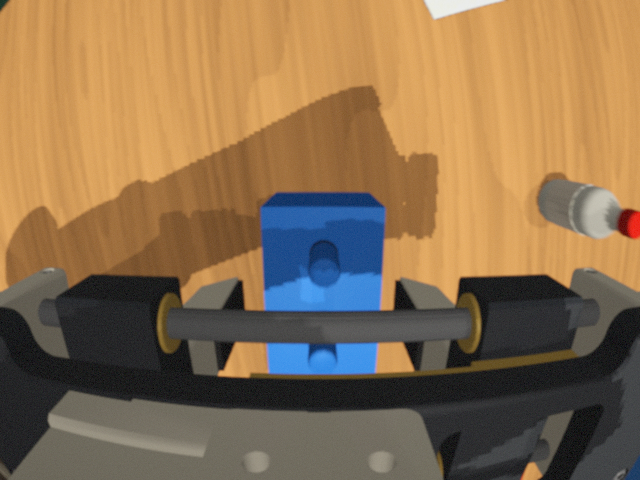

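The file stands in bore2 at (324,262). Now the yellow file.

Request:
send_rows(
  series=[
    [-0.7,0.08,-0.1,0,0,0],
    [-0.9,0.08,-0.05,0,0,0],
    [-0.9,0.08,0,0,0,0],
    [-0.9,0.08,0,0,0,0],
    [-0.8,0.08,0,0,0,0],
    [-0.5,0.05,0,0,0,0],
    [-0.2,0.02,0,0,0,0],
    [0,0,0,0,0,0],
  ],
  grip=0,
)

```text
clock: 56.0
ee_pos: [514.5, 47.2, 201.1]
tcp_rot: [179.2, -1.0, 83.1]
ft_force: [0.3, 0.4, -0.7]
gripper_width: 92.0
```

```bash
python3 -c "
from h import *
plan([507,41,150],83,vmax=0.3)"
```

```text
t 56.0 pos [514.5  47.2 201.1] rot [179.2  -1.   83.1] w 92.0 F [ 0.3  0.4 -0.7] d [ -7.5  -6.2 -51.1]
[[-0.05,-0.04,0.29,0.13,-0.17,0.02],[-0.04,-0.04,0.29,0,0,0],[-0.04,-0.04,0.29,0,0,0],[-0.02,-0.02,0.14,0,0,0],[0,0,0,0,0,0],[0,0,0,0,0,0],[0,0,0,0,0,0],[0,0,0,0,0,0]] left [0. 0. 0.]
```

Request:
send_rows(
  series=[
    [-0.05,-0.04,0.2,0.13,-0.17,0],
    [-0.04,-0.04,0.3,0,0,0],
    [-0.04,-0.04,0.4,0,0,0],
    [-0.02,-0.02,0.4,0,0,0],
    [0,0,0.25,0,0,0],
    [0,0,0.1,0,0,0],
    [0,0,0,0,0,0],
    [0,0,0,0,0,0],
  ],
)

```text
clock: 56.8
ee_pos: [507.3, 53.2, 112.5]
tcp_rot: [-179.7, 0.1, 84.1]
ft_force: [-0.3, 0.5, -0.0]
gripper_width: 91.6
```

```bash
python3 -c "
from h import *
plan([507,41,115],83,vmax=0.3)"
```

```text
t 56.8 pos [507.3  53.2 112.5] rot [-1.797e+02  1.000e-01  8.410e+01] w 91.6 F [-0.3  0.5 -0. ] d [ -0.3 -12.2   2.5]
[[-0.24,0.02,-0.05,-0.05,0.02,0.18],[0,0,0,0,0,0],[0,0,0,0,0,0],[0,0,0,0,0,0],[0,0,0,0,0,0],[0,0,0,0,0,0],[0,0,0,0,0,0],[0,0,0,0,0,0]] left [0. 0. 0.]
```

Request:
send_rows(
  series=[
    [-0.1,0.01,-0.03,0,0,0.18],
    [-0.1,0,-0.02,0,0,0],
    [-0.04,0,0,0,0,0],
    [0,0,0,0,0,0],
    [0,0,0,0,0,0],
    [0,0,0,0,0,0],
    [0,0,0,0,0,0],
    [0,0,0,0,0,0],
  ],
)

```text
clock: 57.6
ee_pos: [508.0, 40.1, 117.7]
tcp_rot: [-179.9, -0.0, 82.9]
ft_force: [-0.3, -0.0, -0.4]
gripper_width: 91.7
```

```bash
python3 -c "
from h import *
plan([507,41,115],83,vmax=0.3)"
```

```text
t 57.6 pos [508.   40.1 117.7] rot [-179.9   -0.    82.9] w 91.7 F [-0.3 -0.  -0.4] d [-1.   0.9 -2.7]
[[0.02,-0.02,0.05,-0.01,0,-0.02],[0,0,0,0,0,0],[0,0,0,0,0,0],[0,0,0,0,0,0],[0,0,0,0,0,0],[0,0,0,0,0,0],[0,0,0,0,0,0],[0,0,0,0,0,0]] left [0. 0. 0.]
```

Request:
send_rows(
  series=[
    [0,0,0.05,0,0,0],
    [0,0,0,0,0,0],
    [0,0,0,0,0,0],
    [0,0,0,0,0,0],
    [0,0,0,0,0,0],
    [0,0,0,0,0,0],
    [0,0,0,0,0,0],
    [0,0,0,0,0,0],
  ],
  grip=255,
)

```text
clock: 58.4
ee_pos: [507.8, 40.3, 114.8]
tcp_rot: [-179.9, 0.0, 82.9]
ft_force: [0.2, -0.0, 1.1]
gripper_width: 32.6
```

Request:
send_rows(
  series=[
    [0,0,0,0,0,0],
    [0,0,0,0,0,0],
    [0,0,0,0,0,0],
    [0,0,0,0,0,0],
    [0,0,0,0,0,0],
    [0,0,0,0,0,0],
    [0,0,0,0,0,0],
    [0,0,0,0,0,0],
  ],
)

```text
clock: 59.2
ee_pos: [507.8, 40.3, 114.8]
tcp_rot: [-179.9, 0.0, 82.9]
ft_force: [0.7, 0.3, -0.3]
gripper_width: 17.4
```

Request:
send_rows(
  series=[
    [0,0,-0.2,0,0,0],
    [0,0,-0.35,0,0,0],
    [0,0,-0.4,0,0,0],
    [0,0,-0.4,0,0,0],
    [0,0,-0.4,0,0,0],
    [0,0,-0.5,0,0,0],
    [0,0,-0.4,0,0,0],
    [0,0,-0.2,0,0,0],
  ],
)

```text
clock: 60.0
ee_pos: [506.7, 38.8, 265.6]
tcp_rot: [-179.8, 0.1, 82.7]
ft_force: [-0.1, 0.4, -2.1]
gripper_width: 17.5
```

```bash
python3 -c "
from h import *
print(status.get_obs()['joints'].round(0))
plan([492,-205,255],83,vmax=0.85)"
```

```text
[-42.  14.  39. 107. -10.  63.  -6.]
t 60.0 pos [506.7  38.8 265.6] rot [-1.798e+02  1.000e-01  8.270e+01] w 17.5 F [-0.1  0.4 -2.1] d [ -14.7 -243.8  -10.6]
[[-0.85,0.06,0.04,-0.04,0.02,-0.04],[-0.85,0.05,0.04,0,0,0],[-0.85,0.05,0.04,0,0,0],[-0.85,0.05,0.04,0,0,0],[-0.85,0.05,0.04,0,0,0],[-0.64,0.04,0.03,0,0,0],[0,0,0,0,0,0],[0,0,0,0,0,0]] left [0. 0. 0.]
```

Request:
send_rows(
  series=[
    [-0.6,0.06,0,0,0,0],
    [-0.85,0.05,0,0,0,0],
    [-0.85,0.05,0,0,0,0],
    [-0.85,0.05,0,0,0,0],
    [-0.8,0.05,0,0,0,0],
    [-0.5,0.04,0,0,0,0],
    [-0.2,0,0,0,0,0],
    [0,0,0,0,0,0],
  ],
)

```text
clock: 60.8
ee_pos: [492.1, -200.0, 268.3]
tcp_rot: [-179.9, 0.0, 83.0]
ft_force: [0.7, -0.2, -1.1]
gripper_width: 17.2
```

```bash
python3 -c "
from h import *
plan([491,-183,200],83,vmax=0.35)
i=info('wrist'); im=save('wrist','w19.png'); np.savez('w19.npz',im=im,**i)
spots('wrist',['yellow_store_bore2'])
"
```

```text
t 60.8 pos [ 492.1 -200.   268.3] rot [-179.9    0.    83. ] w 17.2 F [ 0.7 -0.2 -1.1] d [ -1.1  17.  -68.3]
[[0.08,-0.02,0.34,-0.01,0,0],[0.08,-0.02,0.34,0,0,0],[0.08,-0.02,0.34,0,0,0],[0.08,-0.02,0.34,0,0,0],[0,0,0.01,0,0,0],[0,0,0,0,0,0],[0,0,0,0,0,0],[0,0,0,0,0,0]] left [0. 0. 0.]
yellow_store_bore2 [([496.0, -175.4, 86.0], 0.87), ([487.6, -236.9, 83.6], 0.74)]
```

View pics/w19.png

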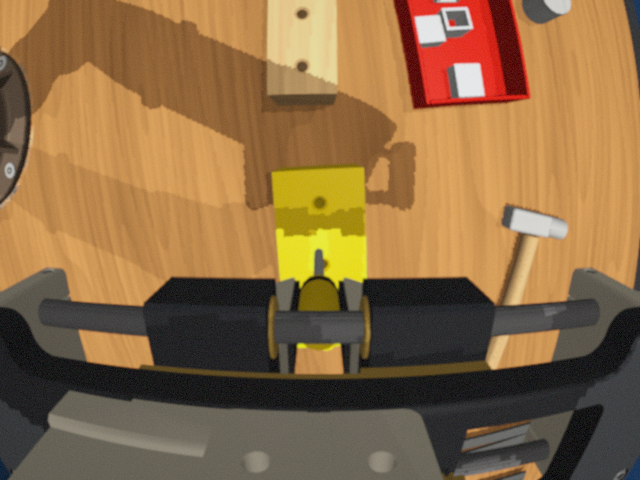

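```bash
python3 -c "
from h import *
z=np.load('w19.npz'); i={k:z[k] for k in z if k!='im'}; i={k:(v if v.ndim else float(v)) for k,v in i.items()}; im=z['im']
d=dark(im,319,202); print(d, back('wrist',d[0],d[1],85,i)); print(back('wrist',319.5,202.5,85,i))
plan([493,-181,190],83,vmax=0.35)"
```

```text
(np.float64(319.2488695966721), np.float64(202.46048109965636), np.int32(102)) [ 495.37478921 -179.70499192   85.        ]
[ 495.58792714 -179.76613877   85.        ]
t 60.9 pos [ 492.8 -197.8  268.1] rot [-179.9   -0.    83.2] w 17.6 F [-0.   0.3 -0.4] d [  0.2  16.8 -78.1]
[[0.07,-0.01,0.34,-0.01,-0.01,0.03],[0.07,-0.01,0.34,0,0,0],[0.07,-0.01,0.34,0,0,0],[0.07,-0.01,0.34,0,0,0],[0.04,0,0.19,0,0,0],[0,0,0,0,0,0],[0,0,0,0,0,0],[0,0,0,0,0,0]] left [0. 0. 0.]
```

Request:
send_rows(
  series=[
    [0.06,0.02,0.25,0,0,0],
    [0.06,0.02,0.3,0,0,0],
    [0.06,0,0.35,0,0,0],
    [0.04,0,0.3,0,0,0],
    [0,0,0.2,0,0,0],
    [0,0,0.08,0,0,0],
    [0,0,0,0,0,0],
    [0,0,0,0,0,0],
  ],
)

```text
clock: 61.7
ee_pos: [498.4, -173.1, 187.0]
tcp_rot: [-179.8, -0.3, 84.2]
ft_force: [-0.5, 0.1, 0.3]
gripper_width: 17.4
```

```bash
python3 -c "
from h import *
plan([495,-180,190],83,vmax=0.35)
i=info('wrist'); im=save('wrist','w20.png',(240,150,400,300),4); np.savez('w20.npz',im=im,**i)
"
```

```text
t 61.7 pos [ 498.4 -173.1  187. ] rot [-179.8   -0.3   84.2] w 17.4 F [-0.5  0.1  0.3] d [-3.4 -6.9  3. ]
[[-0.14,-0.05,-0.06,-0.04,-0.05,0.2],[0,0,0,0,0,0],[0,0,0,0,0,0],[0,0,0,0,0,0],[0,0,0,0,0,0],[0,0,0,0,0,0],[0,0,0,0,0,0],[0,0,0,0,0,0]] left [0. 0. 0.]
```

View pics/w20.png

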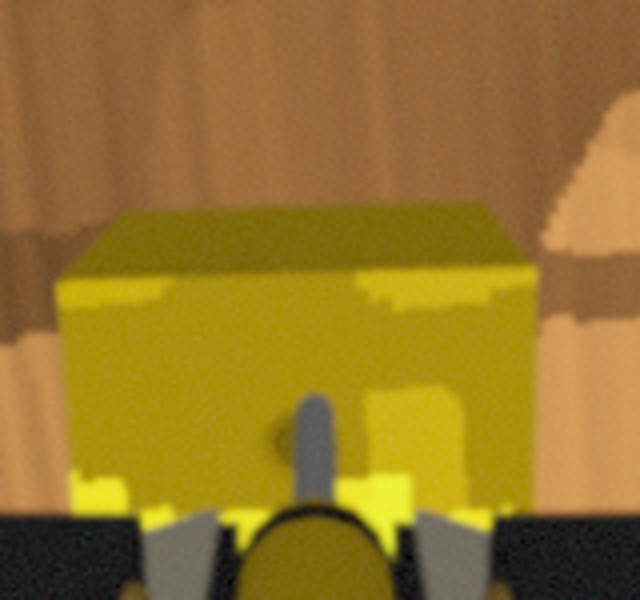

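Request:
send_rows(
  series=[
    [-0.12,-0.04,-0.05,0,-0.05,0.2],
    [-0.12,-0.02,0,0,0,0],
    [-0.04,0,0,0,0,0],
    [0,0,0,0,0,0],
    [0,0,0,0,0,0],
    [0,0,0,0,0,0],
    [0,0,0,0,0,0],
    [0,0,0,0,0,0],
  ],
)

```text
clock: 62.55
ee_pos: [494.3, -189.4, 191.7]
tcp_rot: [-180.0, 0.0, 82.8]
ft_force: [0.6, -0.3, 0.2]
gripper_width: 17.6
```

```bash
python3 -c "
from h import *
plan([495,-180,190],83,vmax=0.35)
i=info('wrist'); im=save('wrist','w21.png',(240,150,400,300),4); np.savez('w21.npz',im=im,**i)
"
```

```text
t 62.55 pos [ 494.3 -189.4  191.7] rot [-180.     0.    82.8] w 17.6 F [ 0.6 -0.3  0.2] d [ 0.7  9.4 -1.7]
[[0.19,-0.01,0.03,0,0,-0.04],[0,0,0,0,0,0],[0,0,0,0,0,0],[0,0,0,0,0,0],[0,0,0,0,0,0],[0,0,0,0,0,0],[0,0,0,0,0,0],[0,0,0,0,0,0]] left [0. 0. 0.]
```

View pics/w21.png

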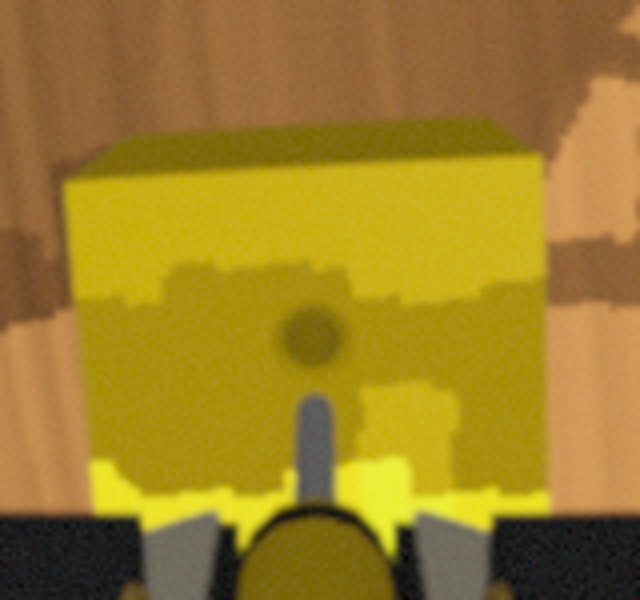

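```bash
python3 -c "
from h import *
z=np.load('w21.npz'); i={k:z[k] for k in z if k!='im'}; i={k:(v if v.ndim else float(v)) for k,v in i.items()}
print(back('wrist',318,233.7,85,i).round(1), proj('wrist',[494.3,-189.4,94],i), back('wrist',318.6,251,94,i).round(1))"
```

```text
[ 495.6 -179.1   85. ] [318.01663366 252.09397043] [ 494.8 -188.7   94. ]
```

Request:
send_rows(
  series=[
    [0.08,-0.01,0,0,0,0],
    [0.07,0,0,0,0,0],
    [0.02,0,0,0,0,0],
    [0,0,0,0,0,0],
    [0,0,0,0,0,0],
    [0,0,0,0,0,0],
    [0,0,0,0,0,0],
    [0,0,0,0,0,0],
  ],
)

```text
clock: 63.4
ee_pos: [495.0, -179.6, 191.5]
tcp_rot: [-180.0, 0.0, 82.8]
ft_force: [0.8, -0.2, 0.1]
gripper_width: 17.3
```

```bash
python3 -c "
from h import *
plan([495.1,-179.6,180],83,vmax=0.1)
i=info('wrist'); im=save('wrist','w22.png',(240,150,400,300),4)
"
```

```text
t 63.4 pos [ 495.  -179.6  191.5] rot [-180.     0.    82.8] w 17.3 F [ 0.8 -0.2  0.1] d [  0.1  -0.  -11.5]
[[0,0,0.1,-0.01,0,-0.03],[0,0,0.1,0,0,0],[0,0,0.03,0,0,0],[0,0,0,0,0,0],[0,0,0,0,0,0],[0,0,0,0,0,0],[0,0,0,0,0,0],[0,0,0,0,0,0]] left [0. 0. 0.]
```

View pics/w22.png

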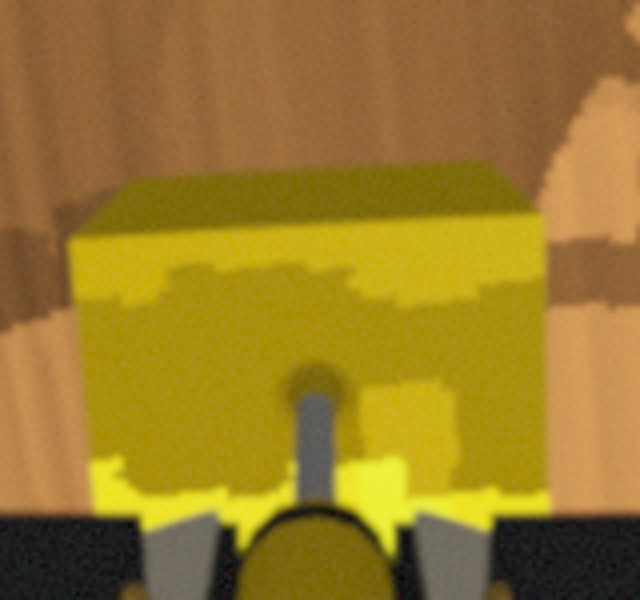

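The bore's dark ring (315,388) is centred on the blade. Descending slowly.

Request:
send_rows(
  series=[
    [0,0,0.06,0,0,0],
    [0,0,0.1,0,0,0],
    [0,0,0.1,0,0,0],
    [0,0,0.06,0,0,0],
    [0,0,0,0,0,0],
    [0,0,0,0,0,0],
    [0,0,0,0,0,0],
    [0,0,0,0,0,0],
  ],
)

```text
clock: 64.25
ee_pos: [494.7, -179.8, 173.7]
tcp_rot: [-179.9, 0.0, 82.8]
ft_force: [0.8, -1.0, 0.6]
gripper_width: 17.2
```

```bash
python3 -c "
from h import *
plan([495.1,-179.6,150],83,vmax=0.1)
"
```

```text
t 64.25 pos [ 494.7 -179.8  173.7] rot [-179.9    0.    82.8] w 17.2 F [ 0.8 -1.   0.6] d [  0.4   0.2 -23.7]
[[0,0,0.1,-0.01,0,-0.03],[0,0,0.1,0,0,0],[0,0,0.1,0,0,0],[0,0,0.1,0,0,0],[0,0,0.07,0,0,0],[0,0,0,0,0,0],[0,0,0,0,0,0],[0,0,0,0,0,0]] left [0. 0. 0.]
```

Request:
send_rows(
  series=[
    [0,0,0.12,0,0,0],
    [0,0,0.18,0,0,0],
    [0,0,0.2,0,0,0],
    [0,0,0.22,0,0,0],
    [0,0,0.2,0,0,0],
    [0,0,0.12,0,0,0],
    [0,0,0.06,0,0,0],
    [0,0,0,0,0,0],
  ],
)

```text
clock: 65.05
ee_pos: [494.5, -179.8, 114.2]
tcp_rot: [-179.9, -0.0, 82.8]
ft_force: [-2.3, 2.0, 9.0]
gripper_width: 17.4
```

Request:
send_rows(
  series=[
    [0,0,0.06,0,0,0],
    [0,0,0.05,0,0,0],
    [0,0,0.05,0,0,0],
    [0,0,0,0,0,0],
    [0,0,0,0,0,0],
    [0,0,0,0,0,0],
    [0,0,0,0,0,0],
    [0,0,0,0,0,0],
  ],
)

```text
clock: 65.85
ee_pos: [494.8, -181.0, 112.8]
tcp_rot: [179.9, -0.4, 82.7]
ft_force: [0.1, -0.5, -0.7]
gripper_width: 18.0
```

Contact came at z 114.2 (9 N) and the handle slid to its seat. Releasing, rising and clearing away for the final check.

Request:
send_rows(
  series=[
    [0,0,0,0,0,0],
    [0,0,0,0,0,0],
    [0,0,0,0,0,0],
    [0,0,0,0,0,0],
    [0,0,0,0,0,0],
    [0,0,-0.2,0,0,0],
    [0,0,-0.5,0,0,0],
    [0,0,-0.7,0,0,0],
  ],
  grip=60,
)

```text
clock: 66.65
ee_pos: [492.0, -180.5, 181.6]
tcp_rot: [-179.6, -0.4, 82.6]
ft_force: [1.1, 0.1, 0.6]
gripper_width: 70.0
```

Request:
send_rows(
  series=[
    [0,-0.1,-0.7,0,0,0],
    [0,-0.3,-0.6,0,0,0],
    [0,-0.4,-0.5,0,0,0],
    [0,-0.5,-0.3,0,0,0],
    [0,-0.5,0,0,0,0],
    [0,-0.5,0,0,0,0],
    [0,-0.3,0,0,0,0],
    [0,0,0,0,0,0],
  ],
)

```text
clock: 67.45
ee_pos: [360.3, -167.9, 299.9]
tcp_rot: [179.7, -0.4, 82.4]
ft_force: [0.1, -0.4, -1.2]
gripper_width: 70.0
```

```bash
python3 -c "
from h import *
plan([400,-180,300],83)
save('scene','s_end.png',(210,150,510,310),2.6); save('top','t_end.png',(120,150,500,350),2.1); save('wrist','w_end.png')
cams.capture('scene'); spots('scene',['offcut1','blue_file1','yellow_file1'])"
```

```text
t 67.45 pos [ 360.3 -167.9  299.9] rot [179.7  -0.4  82.4] w 70.0 F [ 0.1 -0.4 -1.2] d [ 39.7 -12.1   0.1]
[[-0.13,0.82,0,0.05,-0.07,-0.1],[0,0,0,0,0,0],[0,0,0,0,0,0],[0,0,0,0,0,0],[0,0,0,0,0,0],[0,0,0,0,0,0],[0,0,0,0,0,0],[0,0,0,0,0,0]] left [0. 0. 0.]
offcut1 [([667.0, -70.4, 13.0], 0.8), ([666.5, 47.4, 16.7], 0.74), ([626.0, -12.7, 15.4], 0.45)]
blue_file1 [([490.9, -234.5, 83.7], 0.5)]
yellow_file1 []
```

View pics/s_end.png

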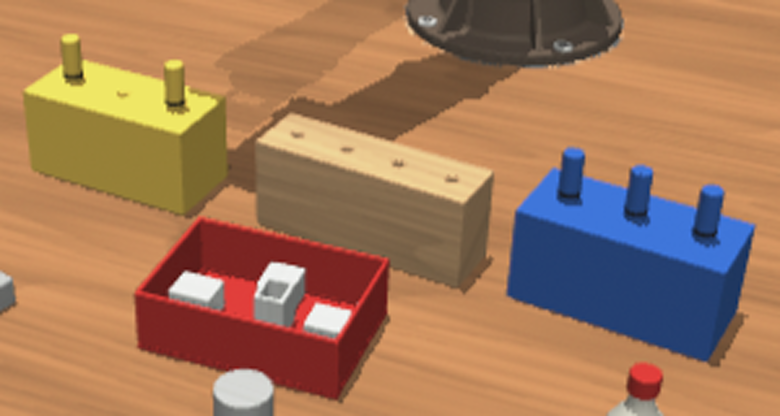

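View pics/t_end.png

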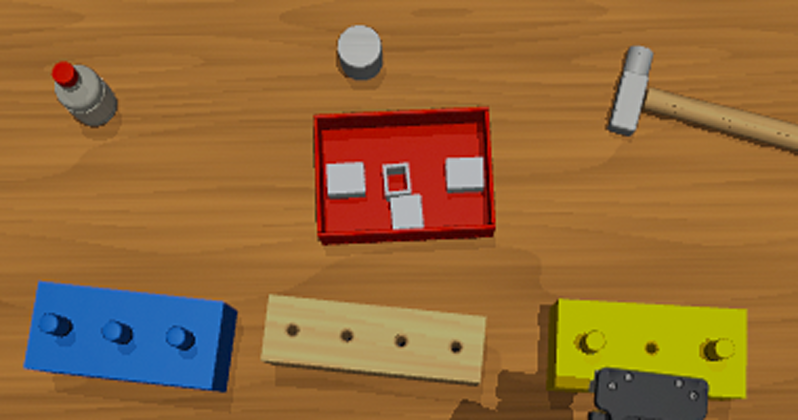

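View pics/w_end.png

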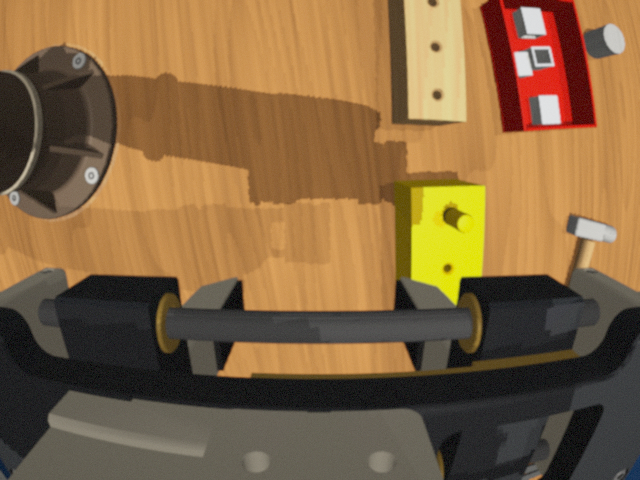

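All three views agree; now a numeric check that each handle top projects to the fully-home height.

```bash
python3 -c "
from h import *
i=info('scene'); im=cams.capture('scene').copy()
P={'b0':(503.6,188.6),'b1':(510.4,243.4),'b2':(517.2,299.3),'y2':(495.3,-179.5),'ykept':(488,-291)}
for k,(x,y) in P.items():
    t=proj('scene',[x,y,130],i); b=proj('scene',[x,y,85],i); print(k,t.round(1),b.round(1))
    for p,c in ((t,(255,0,0)),(b,(0,255,0))): cv2.circle(im,tuple(int(round(v*8)) for v in p),8,c,-1,shift=3)
a=cv2.resize(im[200:285,400:510],None,fx=7,fy=7,interpolation=0)[:590]; b=cv2.resize(im[155:215,210:310],None,fx=7,fy=7,interpolation=0)
cv2.imwrite('pics/c1.png',a[...,::-1]); cv2.imwrite('pics/c2.png',b[...,::-1])"
```

```text
b0 [430.3 208.1] [428.  226.5]
b1 [455.9 215.1] [452.9 233.7]
b2 [483.1 222.5] [479.5 241.4]
y2 [275.7 174.3] [276.5 191.4]
ykept [236.  164.6] [237.5 181.3]
```

View pics/c1.png

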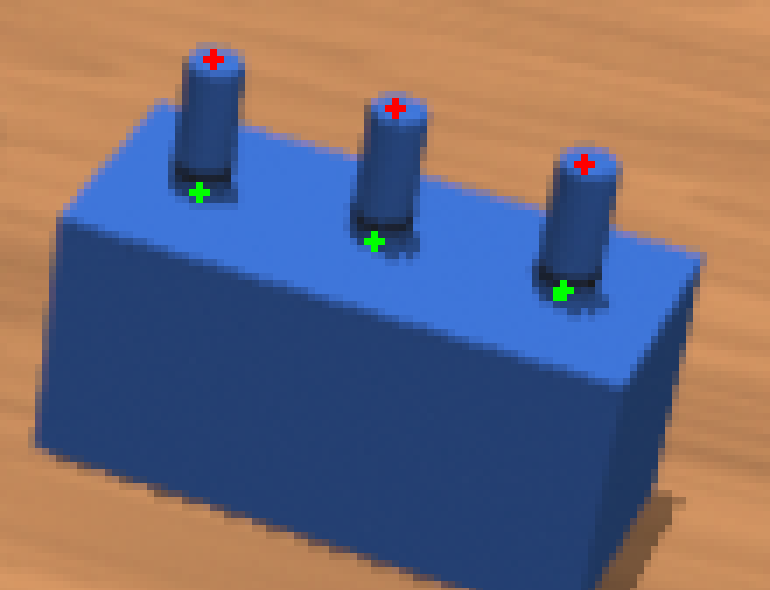

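View pics/c2.png

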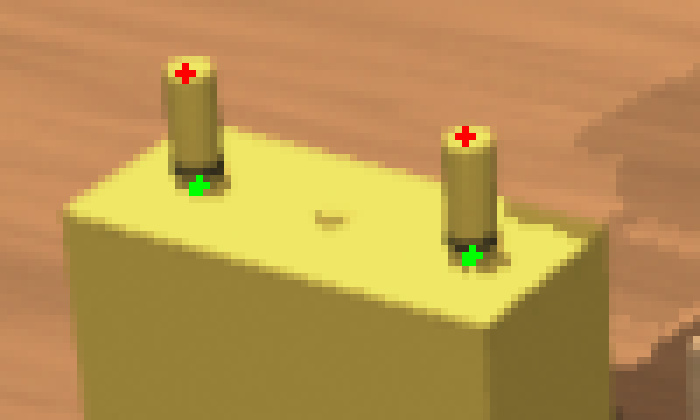

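The three placed handles look the same as the two kept ones: tops at the fully-home height, bases on the block. Handing in.

```bash
python3 -c "
from rig import manip
print(manip.job_done())"
```

```text
the job is handed in; nothing more can be done
None
```

The job is done and handed in at about 68 s. All four offcuts are in the red tray, and after that each of the three files present went into the store of its colour.

- **Offcuts:** the wrist and top views show all four inside the tray. One tipped on release and stands on its open end, below the rim.
- **Files:** the two blue files are in blue bores 0 and 2, and the yellow file is in yellow bore 2. I pushed each until it met the block, with 2 to 9 N measured at the end of those pushes.
- **Last checks:** in the scene picture every handle top and base sits where a fully home file should be, matching the two kept files. The stand is empty, and the kept files, glue bottle, hammer and weight look unmoved.
- **What disagreed:** in the last scene picture the networks found only three of the four offcuts. They gave one false low-confidence hit for a blue file and none for the yellow, so I relied on the pictures and the projected heights. I saw no offcut get knocked aside during the run.

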